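# Tip an egg box out of its carrier and square it up on the photo board

## Robot

A 6-joint arm with a two-finger parallel gripper is mounted at the origin on the work surface. World frame = base frame: x ahead of the robot, y to its left, z up, the work surface at z = 0. Lengths are in m, angles in rad, forces in N, time in s.
With the tool pointing down it reaches from about 0.35 to 0.85 m from the base axis. Payload 8.1 kg.
Tool frame: the origin (TCP) lies at the very end of the fingers, on their centre line; the grasp point (between the pads) lies 19 mm behind it; y points along the fingers, x is the direction in which the jaws open and shut, and the axes are right-handed (so a half turn about y gives the same grasp; the last joint's range is limited). The gripper opens to 85 mm and grips with 20 to 120 N. Pads are 22 mm wide; open, the fingers measure 114 mm over their backs; the gripper's body (76 mm by 85 mm) begins 54 mm behind the grasp point. The pads swing forward as they close: fully open they stand 13 mm farther back than shut.
Start: joints at [1.11, 0.13, 1.488, -0, 1.523, -0.085], TCP at [0.22, 0.558, 0.231] pointing down, gripper open.
Joint ranges: [-2.96, 2.96], [-0.89, 2.26], [0.02, 2.5], [-1.34, 4.48], [0, 2.73], [-2.66, 2.66]. Speed limits (rad/s): [2.39, 2.39, 2.79, 3.14, 3.14, 3.14].

## Interface

Orientations are given as [roll, pitch, yaw] about the fixed x, y, z axes, in that order (R = Rz(yaw) Ry(pitch) Rx(roll)).
In Python, from rig import r gives the robot as it stands.
- The arm moves only by the tool step_arm, never from a script. Its argument "series" is a list that holds one entry, the list of rows, each a list of 7 numbers: the shift along the tool's x, y, z in cm, then the turn, a rotation vector about the tool's x, y, z in rad, then the finger opening in cm, from 0 to 8.54. In form: [[[dx, dy, dz, wx, wy, wz, hand], ...]]. A call has exactly 8 rows; each row is the pose to reach, as a shift and turn from the pose commanded when the call began, along the tool's axes at that moment; what a row does not reach only later rows make up. A row lasts 1/8 s, in which the tool goes at most 62.5 mm and 10.7 degrees, less where a joint would pass 70% of its speed; a pose out of reach is approached as far as the arm can. A call with a gripper value outside its range is refused whole. The fingers move at their own pace and stop on an object; the grip force is fixed at half the most. Time passes only in rows, so rows that repeat a pose let the fingers close, or fill a call up. It gives the time, the measured TCP pose, the force and the opening at its end, in the units of the state.
- r.read_state(): the state, without advancing time (a new reading comes with each control period).
- r.snapshot(name): name is "scene" or "top" or "wrist"; returns the picture (400x640x3 uint8, red, green, blue); there is no depth.
- r.camera_params(name): a dict with "mtx" (3x3 intrinsics, pixels), "extrinsics" (4x4, takes a point from camera to world coordinates); the wrist camera has in their place "T_tool_cam" (4x4, takes a point from camera to tool coordinates, whose origin is the TCP and whose axes are the tool frame's). Camera axes: x right, y up, looking along -z (the intrinsics and any distortion apply to the point x, -y, -z); pixel columns grow to the right and rows downward; lengths in m; the calibration is good to about 2 mm. The wrist camera is an equidistant fisheye: a pixel r from the principal point sees the ray r / f radians off the axis. A picture is of the moment at which its call begins: read the wrist's pose just before it. camera_params takes no time and is no camera call.
- r.finish_job(): hands the job in, once; it reports no verdict.
The state is a dict: "time_s": time; "joint_pos": joint angles; "dq": joint speeds; "effort": joint torques, N m; "tool_pos": TCP position; "orientation": TCP orientation; "contact_force": force on the tool from outside, world axes, zero at the start; "ft_torque": the same for the moment, N m; "finger_gap": finger opening in m.
Only numpy, scipy, OpenCV 4.12 (cv2) and the standard library are available. Lean on these libraries where they do the work, as an engineer would, in place of code of your own. Each camera call takes 0.05 s, during which the arm holds its last target.

## Task

Take the box of blue-green eggs out of the grey carrier and put it on the black photo board for its picture: press its white-strip end down so that it tips and its other end stands up, then take it by that raised end. Set it down gently, not dropped and never tipped steeply, lying flat and right way up, with a long side snug against the long metal fence and an end snug against the short one. Leave the other two boxes in their pockets, and everything else on the bench, as they are.

Things in the scene. Friction and masses are not known exactly. Their poses are not given: they have to be found in the camera images.
- blue_box_c (a point): centre (half-way up) of the closed white card box with three blue-green eggs under a clear top; 130 mm long (its x), 50 mm wide (its y), 34 mm high (its z); its top is a rigid flat face. Its blank white strip, 26 mm wide over the full width, is at the -x end. This is the box to move; 110 to 190 g, its centre of mass at its centre
- buff_box_c (a point): centre (half-way up) of the closed white card box with three orange-buff eggs under a clear top; 130 mm long (its x), 50 mm wide (its y), 34 mm high (its z); its top is a rigid flat face. Its blank white strip, 26 mm wide over the full width, is at the -x end. Stays where it is
- pale_box_c (a point): centre (half-way up) of the closed white card box with three cream, dark-speckled eggs under a clear top; 130 mm long (its x), 50 mm wide (its y), 34 mm high (its z); its top is a rigid flat face. Its blank white strip, 26 mm wide over the full width, is at the -x end. Stays where it is
- blue_box_strip (a point): middle of the white strip on top of the blue-green box, 52 mm towards -x from the box's centre and 17 mm above it. Pressing here straight down by about 15 mm (a few N) tips the box over the ridge; it then stays tipped at about 20 degrees by itself, strip end down in the pocket
- blue_box_far (a point): middle of the top edge of the blue-green box's other (+x) end. When the box is tipped it stands about 20 mm above the carrier's top, so the long sides (50 mm apart) can be pinched there; the sides are bare down to the carrier's top
- carrier: fixed grey block, 170 (x) by 210 (y) mm, 64 mm high, origin under its middle pocket. Three pockets 66 mm apart in y hold one box each, flush with the block's top, box x along carrier x, box underside 30 mm above the bench. Gaps: 2 mm at the long sides and the +x end (no room for a finger), 14 mm beyond the strip end (-x)
- ridge (a point): straight ridge along the carrier's y across all three pocket floors, 30 mm above the bench and 3 mm to the -x side of the box centres: the floor is level on its +x side and falls away at 20 degrees on its -x side
- board: fixed black photo board 200 mm (x) by 150 mm (y), its plate 10 mm thick, origin at the centre of its underside; two aluminium fences, 12 mm thick and rising 12 mm above the plate, form a corner: the long fence (172 mm) runs along x with its inner face at y = +50 mm, the short one (70 mm) along y with its inner face at x = +80 mm
- board_spot (a point): the centre of a box that is properly placed in the fence corner (15, 25, 27 mm from the board's origin), axes as the board's
- egg_tray_a: loose open white card tray 85 x 150 mm, 45 mm high, with three big eggs fixed in it; rear bystander; origin at the centre of its underside
- egg_tray_b: loose open white card tray 85 x 105 mm, 45 mm high, with two big eggs fixed in it; rear bystander; origin at the centre of its underside
- brush_jar: loose green glass jar, 72 mm across and 90 mm high, brushes in it reaching 165 mm; bystander between carrier and photo board, towards the back; origin at the centre of its underside
- loupe: loose black round loupe 58 mm across, 26 mm high, lying between carrier and photo board; origin at the centre of its underside
- bottle: loose amber bottle 60 mm across, 150 mm high; bystander at the left side; origin at the centre of its underside
- calliper: loose steel calliper 150 mm long, 60 mm wide over its jaws, 10 mm high; bystander at the right side; origin at the centre of its underside
Mind the look-alikes: they are no part of the job. There is more than one size of the board; the job needs the larger.

How it is judged:
By the outcome, as a careful person would: the job done as asked, in the order asked, and still so for the second after the job is handed in, with the robot touching nothing.
It also fails if it takes over 69 s, if anything falls off the work surface, if the arm or the gripper's body presses on something with over 40 N, if the wrist force passes 120 N, or if a joint passes its speed limit or range.

## Working session

There is one attempt and no reset: what is moved stays moved. The work goes in short steps, Python scripts to look and compute and a tool call to move; the robot and the scene stay as the last step left them, time stands still between calls to the robot, and variables do not carry over. Pictures are saved under pics/ and viewed, and the job is handed in when it is done.

Besides the shell and the picture viewer there is one more tool, called after "Request:" in YAML: its name, and indented under it one key for each argument. step_arm: Moves the arm, as the interface text tells. Its arguments: {"type":"object","properties":{"series":{"type":"array","items":{"type":"array","items":{"type":"array","items":{"type":"number"}}}}},"required":["series"]}

```bash
ls; mkdir -p pics; python3 - <<'E'
from rig import r
import cv2
print(r.read_state())
for n in ("scene","top","wrist"):
    im=r.snapshot(n); cv2.imwrite(f"pics/{n}0.png",im[:,:,::-1]); print(n,r.camera_params(n))
E
```

```text
pics
{'time_s': 0.0, 'joint_pos': array([ 1.10958344e+00,  1.31158149e-01,  1.48929964e+00,  3.47569398e-05,
        1.52302435e+00, -8.53919603e-02]), 'dq': array([-0.00102687, -0.00137596,  0.0006906 , -0.00154081,  0.00113638,
        0.00161179]), 'effort': array([-1.91155457e-03, -5.69421601e+01, -5.00528634e+01, -5.51026260e-04,
        1.54898968e-02, -5.88422409e-06]), 'tool_pos': array([0.21993188, 0.55762992, 0.23023507]), 'orientation': array([-1.57060059,  0.00187964,  1.19497389]), 'contact_force': array([-0.38404343, -0.60186218,  0.25073258]), 'ft_torque': array([-0.02273851, -0.01124415,  0.03529802]), 'finger_gap': 0.08549913469307478}
scene {'mtx': array([[501.42682797,   0.        , 317.50517741],
       [  0.        , 501.42682797, 205.99719228],
       [  0.        ,   0.        ,   1.        ]]), 'extrinsics': array([[ 0.21393868, -0.74820896,  0.62802356,  1.44955131],
       [ 0.97682653,  0.15968958, -0.14251025, -0.23056053],
       [ 0.00633863,  0.64395853,  0.76503414,  1.21529112],
       [ 0.        ,  0.        ,  0.        ,  1.        ]])}
top {'mtx'
[... 241 characters left out ...]
0.9995398 , -0.02785689,  0.01200785, -0.00413434],
       [ 0.01044026,  0.05575133,  0.9983901 ,  1.18665176],
       [ 0.        ,  0.        ,  0.        ,  1.        ]])}
wrist {'mtx': array([[309.70691629,   0.        , 322.52541484],
       [  0.        , 309.70691629, 198.94336029],
       [  0.        ,   0.        ,   1.        ]]), 'T_tool_cam': array([[ 9.99999846e-01, -4.11221867e-04, -3.72913974e-04,
         1.31438949e-04],
       [-2.44244926e-04,  2.77324720e-01, -9.60776218e-01,
        -1.43006114e-01],
       [ 4.98510453e-04,  9.60776161e-01,  2.77324577e-01,
         7.15930288e-02],
       [ 0.00000000e+00,  0.00000000e+00,  0.00000000e+00,
         1.00000000e+00]])}
```

View pics/top0.png

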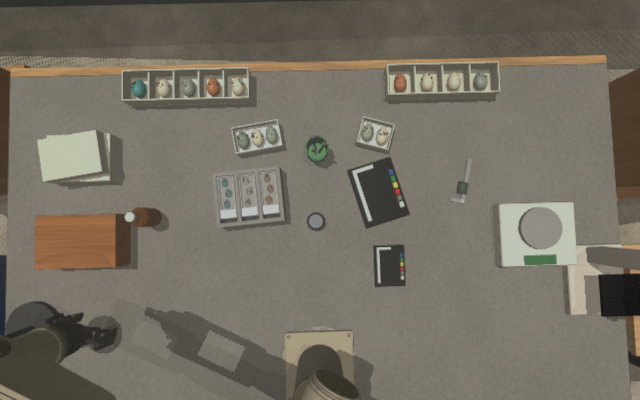

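View pics/scene0.png

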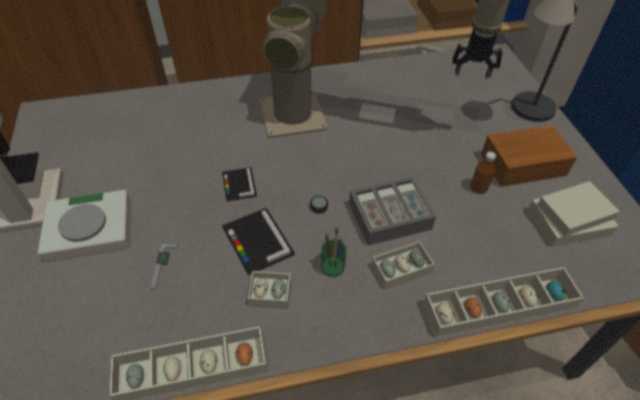

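View pics/wrist0.png

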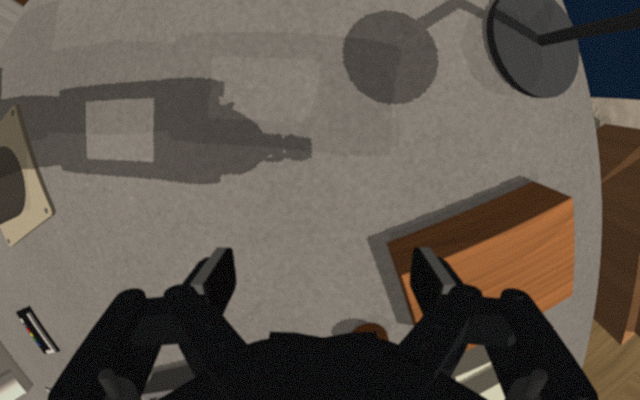

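```bash
cat > h.py <<'E'
import numpy as np, cv2
from rig import r
from scipy.spatial.transform import Rotation as R
def cam(n):
    p=r.camera_params(n); return p["mtx"],p["extrinsics"]
def pix2w(n,uv,z):
    K,T=cam(n); uv=np.atleast_2d(np.array(uv,float))
    out=[]
    for u,v in uv:
        d=np.array([(u-K[0,2])/K[0,0],-(v-K[1,2])/K[1,1],-1]); d=T[:3,:3]@d; o=T[:3,3]
        out.append(o+d*(z-o[2])/d[2])
    return np.array(out)
def w2pix(n,P):
    K,T=cam(n); P=np.atleast_2d(P); c=(P-T[:3,3])@T[:3,:3]
    return np.c_[K[0,0]*c[:,0]/-c[:,2]+K[0,2], K[1,1]*-c[:,1]/-c[:,2]+K[1,2]]
def wristT(s):
    T=np.eye(4);T[:3,:3]=R.from_euler('xyz',s["orientation"]).as_matrix();T[:3,3]=s["tool_pos"];return T
def wpix2w(s,uv,z):
    p=r.camera_params("wrist");K=p["mtx"];T=wristT(s)@p["T_tool_cam"];out=[]
    for u,v in np.atleast_2d(np.array(uv,float)):
        a=np.array([u-K[0,2],-(v-K[1,2])]);rr=np.hypot(*a);th=rr/K[0,0]
        d=np.r_[np.sin(th)*a/max(rr,1e-9),-np.cos(th)];d=T[:3,:3]@d;o=T[:3,3]
        out.append(o+d*(z-o[2])/d[2])
    return np.array(out)
def w2wpix(s,P):
    p=r.camera_params("wrist");K=p["mtx"];T=wristT(s)@p["T_tool_cam"];c=(np.atleast_2d(P)-T[:3,3])@T[:3,:3]
    rho=np.hypot(c[:,0],c[:,1]);th=np.arctan2(rho,-c[:,2])
    return np.c_[K[0,2]+K[0,0]*th*c[:,0]/rho,K[1,2]-K[0,0]*th*c[:,1]/rho]
def crop(im,x0,y0,w,h,k,name):
    cv2.imwrite(name,cv2.resize(im[y0:y0+h,x0:x0+w,::-1],None,fx=k,fy=k,interpolation=cv2.INTER_CUBIC))
E
python3 - <<'E'
import cv2
from h import *
im=cv2.imread("pics/top0.png")[:,:,::-1]
crop(im,205,160,90,72,8,"pics/c_car.png")
crop(im,340,150,75,84,7,"pics/c_board.png")
im=cv2.imread("pics/scene0.png")[:,:,::-1]
crop(im,340,170,100,75,8,"pics/s_car.png")
crop(im,215,200,85,75,8,"pics/s_board.png")
E
```

```text
(no output)
```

View pics/c_car.png

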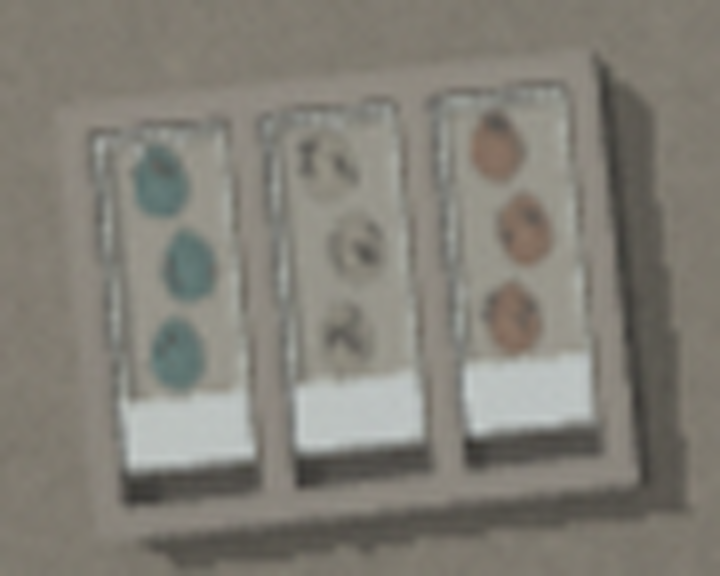

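View pics/c_board.png

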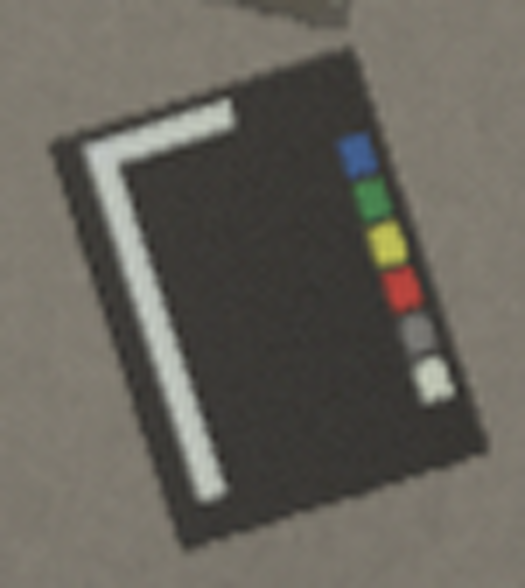

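View pics/s_car.png

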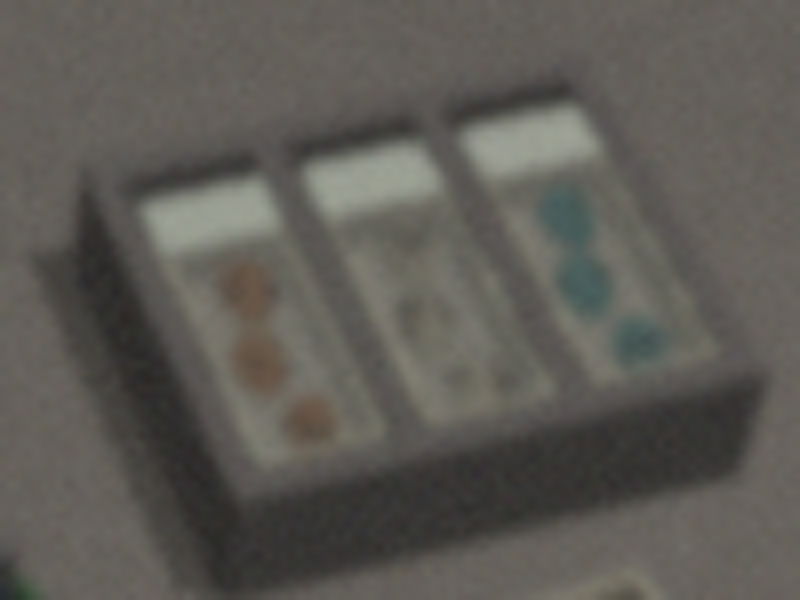

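View pics/s_board.png

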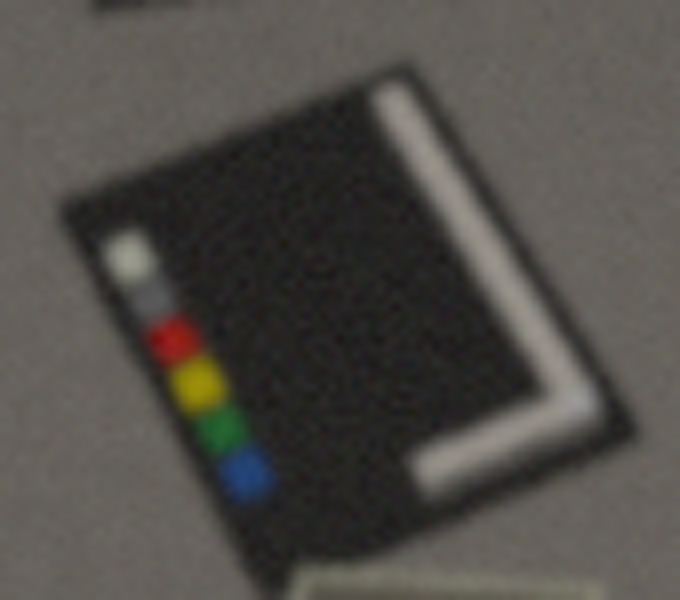

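```bash
cat > fit.py <<'E'
from h import *
def fit(name,pts,off,k,z,model):
    uv=(np.array(pts)+.5)/k-.5+np.array(off); W=pix2w(name,uv,z)[:,:2]; M=np.array(model)
    a=W-W.mean(0);b=M-M.mean(0); th=np.arctan2((b[:,0]*a[:,1]-b[:,1]*a[:,0]).sum(),(a*b).sum())
    c,s=np.cos(th),np.sin(th);Rm=np.array([[c,-s],[s,c]]);o=W.mean(0)-Rm@M.mean(0)
    print(name,"o",o.round(4),"yaw",th.round(4),"res mm",((W-(M@Rm.T+o))*1000).round(1).tolist()); return o,th
E
python3 - <<'E'
from fit import *
car=[(.085,.105),(.085,-.105),(-.085,-.105),(-.085,.105)]
fit("top",[(68,102),(595,55),(640,485),(105,537)],(205,160),8,.064,car)
fit("scene",[(770,375),(238,500),(80,170),(580,75)],(340,170),8,.064,car)
bd=[(.1,.075),(.1,-.075),(-.1,-.075),(-.1,.075)]
fit("top",[(52,143),(350,47),(488,450),(187,548)],(340,150),7,.010,bd)
fit("scene",[(640,437),(262,600),(60,203),(405,60)],(215,200),8,.010,bd)
# fence inner-top faces corners: corner, short end, long end
fit("top",[(120,165),(236,127),(228,492)],(340,150),7,.022,[(.08,.05),(.08,-.008),(-.08,.05)])
# blue box
bx=[(.065,.025),(.065,-.025),(-.065,-.025),(-.065,.025)]
fit("top",[(105,132),(228,122),(254,460),(126,474)],(205,160),8,.064,bx)
E
```

```text
top o [0.5419 0.2038] yaw 0.0699 res mm [[0.1, -2.0], [-1.7, 3.0], [0.5, 1.2], [1.1, -2.3]]
scene o [0.5428 0.2046] yaw 0.0724 res mm [[-3.2, 1.7], [-3.8, 2.7], [-0.3, -0.2], [7.3, -4.2]]
top o [ 0.5483 -0.2071] yaw 0.2876 res mm [[-0.2, -1.5], [-1.4, 1.3], [0.2, 1.3], [1.4, -1.1]]
scene o [ 0.5484 -0.2092] yaw 0.2801 res mm [[1.2, -0.9], [0.1, 0.4], [0.1, 3.0], [-1.4, -2.5]]
top o [ 0.5479 -0.2082] yaw 0.2871 res mm [[-0.4, -0.7], [-0.6, 0.6], [1.0, 0.1]]
top o [0.5428 0.2709] yaw 0.0561 res mm [[1.2, -1.2], [1.0, 1.1], [-0.5, 0.4], [-1.7, -0.3]]
```

```bash
cat >> h.py <<'E'
def delta(pos,yaw,tilt=0,s=None):
    """tilt: lean tool top toward box +x by tilt (box +x end goes down)"""
    s=s or r.read_state(); T=wristT(s)
    Rt=(R.from_euler('z',yaw)*R.from_euler('y',tilt)*R.from_euler('z',np.pi/2)*R.from_euler('x',-np.pi/2))
    d=T[:3,:3].T@(np.array(pos)-T[:3,3])*100
    w=(R.from_matrix(T[:3,:3]).inv()*Rt).as_rotvec()
    print("t",round(s["time_s"],2),"pos",s["tool_pos"].round(4),"F",s["contact_force"].round(1),"gap",round(s["finger_gap"],4))
    print("delta cm",d.round(2),"rot",w.round(3),"|d|",np.linalg.norm(d).round(1),"deg",np.degrees(np.linalg.norm(w)).round(1))
E
python3 - <<'E'
from h import *
delta([.491,.267,.17],.07)
print(pix2w("top",[(316,150),(316,221),(135,217),(150,217),(377,134)],.05).round(3))
E
```

```text
t 0.15 pos [0.22   0.5578 0.2305] F [-0.5  0.5  0.1] gap 0.0853
delta cm [-17.09   6.07 -35.88] rot [-0.    -0.446 -0.001] |d| 40.2 deg 25.5
[[ 0.684 -0.009  0.05 ]
 [ 0.46  -0.003  0.05 ]
 [ 0.488  0.56   0.05 ]
 [ 0.487  0.514  0.05 ]
 [ 0.73  -0.204  0.05 ]]
```

Request:
step_arm:
  series:
    - [[-2.4, 0.5, -5.1, 0, -0.064, 0, 0], [-4.9, 1.2, -10.2, 0, -0.128, 0, 0], [-7.3, 2.0, -15.4, 0, -0.191, 0, 0], [-9.8, 3.0, -20.5, 0, -0.255, 0, 0], [-12.2, 4.0, -25.6, 0, -0.319, 0, 0], [-14.6, 5.0, -30.8, 0, -0.382, 0, 0], [-17.1, 6.1, -35.9, 0, -0.446, 0, 0], [-17.1, 6.1, -35.9, 0, -0.446, 0, 0]]

```text
time_s: 1.15
tool_pos: [0.4928, 0.2637, 0.1687]
orientation: [-1.569, 0.002, 1.637]
contact_force: [-0.1, -0.1, -0.1]
finger_gap: -0.0
```

```bash
python3 - <<'E'
from h import *
s=r.read_state(); im=r.snapshot("wrist"); cv2.imwrite("pics/w1.png",im[:,:,::-1]); np.save("w1.npy",s,allow_pickle=True)
print(s["tool_pos"],s["orientation"],s["contact_force"],s["finger_gap"])
E
```

```text
[0.49280095 0.26373477 0.16873382] [-1.56891923  0.00174428  1.63660032] [-0.14794016 -0.07514471 -0.10400962] -9.003552768991365e-06
```

View pics/w1.png

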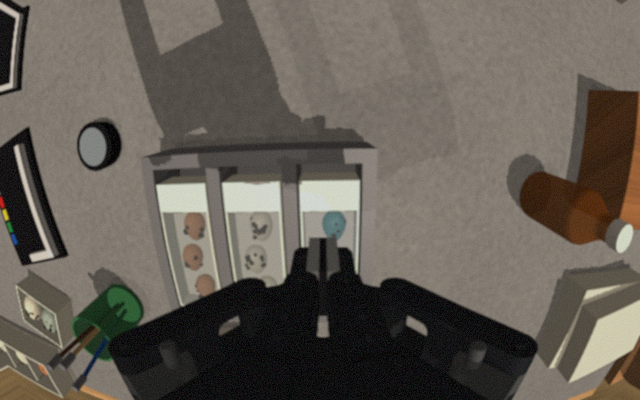

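```bash
python3 - <<'E'
from h import *
im=cv2.imread("pics/w1.png")[:,:,::-1]
crop(im,140,135,250,150,3.2,"pics/w1c.png")
s=np.load("w1.npy",allow_pickle=True).item()
c=np.array([.5425,.2705]);Rm=np.array([[np.cos(.07),-np.sin(.07)],[np.sin(.07),np.cos(.07)]])
for l in [(-.065,.025),(-.065,-.025),(-.039,.025),(-.039,-.025)]: print(w2wpix(s,np.r_[c+Rm@l,.064]).round(1))
E
```

```text
[[356.1 181.5]]
[[295.4 181.6]]
[[355.4 211.5]]
[[296.2 211.7]]
```

View pics/w1c.png

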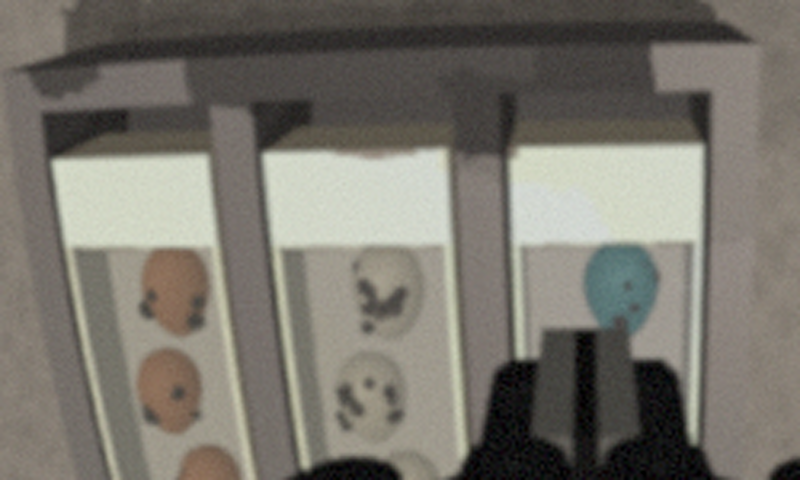

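```bash
cat >> fit.py <<'E'
def fitw(s,pts,off,k,z,model):
    uv=(np.array(pts)+.5)/k-.5+np.array(off); W=wpix2w(s,uv,z)[:,:2]; M=np.array(model)
    a=W-W.mean(0);b=M-M.mean(0); th=np.arctan2((b[:,0]*a[:,1]-b[:,1]*a[:,0]).sum(),(a*b).sum())
    c,s_=np.cos(th),np.sin(th);Rm=np.array([[c,-s_],[s_,c]]);o=W.mean(0)-Rm@M.mean(0)
    print("wrist o",o.round(4),"yaw",th.round(4),"res mm",((W-(M@Rm.T+o))*1000).round(1).tolist()); return o,th
E
python3 - <<'E'
from fit import *
s=np.load("w1.npy",allow_pickle=True).item()
st=[(-.065,.025),(-.065,-.025),(-.039,-.025),(-.039,.025)]
fitw(s,[(704,143),(510,147),(517,243),(697,242)],(140,135),3.2,.064,st)
fitw(s,[(448,148),(263,152),(281,247),(447,246)],(140,135),3.2,.064,st)
fitw(s,[(210,155),(53,160),(71,250),(217,248)],(140,135),3.2,.064,st)
A=[(704,143),(510,147),(517,243),(697,242),(448,148),(263,152),(281,247),(447,246),(210,155),(53,160),(71,250),(217,248)]
M=[(x,y+o) for o in (.066,0,-.066) for x,y in st]
o,th=fitw(s,A,(140,135),3.2,.064,M)
delta([o[0]-.066*np.sin(th)-.052*np.cos(th),o[1]+.066*np.cos(th)-.052*np.sin(th),.07],th)
E
```

```text
wrist o [0.5411 0.2739] yaw 0.0788 res mm [[-0.4, -0.0], [0.1, 0.2], [-0.1, 1.2], [0.4, -1.3]]
wrist o [0.5466 0.2085] yaw 0.083 res mm [[-0.2, -0.0], [-0.4, -0.3], [0.0, 2.1], [0.5, -1.7]]
wrist o [0.5524 0.143 ] yaw 0.087 res mm [[-0.2, 0.2], [-0.5, -0.3], [0.4, 1.2], [0.3, -1.1]]
wrist o [0.5467 0.2085] yaw 0.0853 res mm [[-0.3, -0.0], [-0.1, 0.1], [-0.2, 0.9], [0.6, -1.5], [-0.2, 0.0], [-0.5, -0.3], [-0.1, 2.1], [0.5, -1.7], [-0.2, 0.2], [-0.4, -0.2], [0.5, 1.3], [0.3, -1.0]]
t 1.2 pos [0.4918 0.2656 0.1693] F [ 0.6 -0.3  0.3] gap -0.0
delta cm [0.45 9.93 0.21] rot [-0.002 -0.019 -0.001] |d| 9.9 deg 1.1
```

Request:
step_arm:
  series:
    - [[0.1, 2, 0.1, 0, -0.005, 0, 0], [0.3, 4.5, 0.1, 0, -0.01, 0, 0], [0.3, 7, 0.1, 0, -0.01, 0, 0], [0.3, 9, 0.1, 0, -0.01, 0, 0], [0.3, 10, 0.1, 0, -0.01, 0, 0], [0.3, 10.2, 0.1, 0, -0.01, 0, 0], [0.3, 10.2, 0.1, 0, -0.01, 0, 0], [0.3, 10.2, 0.1, 0, -0.01, 0, 0]]

```text
time_s: 2.2
tool_pos: [0.491, 0.2705, 0.0694]
orientation: [-1.573, -0.001, 1.651]
contact_force: [0.2, 0.0, 0.2]
finger_gap: -0.0002
```

Request:
step_arm:
  series:
    - [[0, 0.2, 0, 0, 0, 0, 0], [0, 0.4, 0, 0, 0, 0, 0], [0, 0.6, 0, 0, 0, 0, 0], [0, 0.8, 0, 0, 0, 0, 0], [0, 1.0, 0, 0, 0, 0, 0], [0, 1.2, 0, 0, 0, 0, 0], [0, 1.3, 0, 0, 0, 0, 0], [0, 1.3, 0, 0, 0, 0, 0]]

```text
time_s: 3.2
tool_pos: [0.4901, 0.2702, 0.0552]
orientation: [-1.571, 0.0, 1.651]
contact_force: [-0.2, 0.9, 0.6]
finger_gap: 0.0
```

Request:
step_arm:
  series:
    - [[0, 0.15, 0, 0, 0, 0, 0], [0, 0.3, 0, 0, 0, 0, 0], [0, 0.45, 0, 0, 0, 0, 0], [0, 0.6, 0, 0, 0, 0, 0], [0, 0.7, 0, 0, 0, 0, 0], [0, 0.8, 0, 0, 0, 0, 0], [0, 0.9, 0, 0, 0, 0, 0], [0, 0.9, 0, 0, 0, 0, 0]]

```text
time_s: 4.2
tool_pos: [0.4906, 0.2705, 0.0504]
orientation: [-1.571, 0.0, 1.651]
contact_force: [-17.7, -7.8, 36.7]
finger_gap: -0.0001
```

```bash
python3 - <<'E'
from h import *
s=r.read_state(); im=r.snapshot("scene"); print(s["tool_pos"],s["contact_force"],s["effort"])
crop(im,340,130,100,115,5.2,"pics/s2.png")
E
```

```text
[0.49060112 0.27047074 0.0504016 ] [-17.69610674  -7.78719378  36.71846445] [ -0.67100242 -38.91535878 -39.01709676   0.25169243  -7.03534126
  -0.05489663]
```

View pics/s2.png

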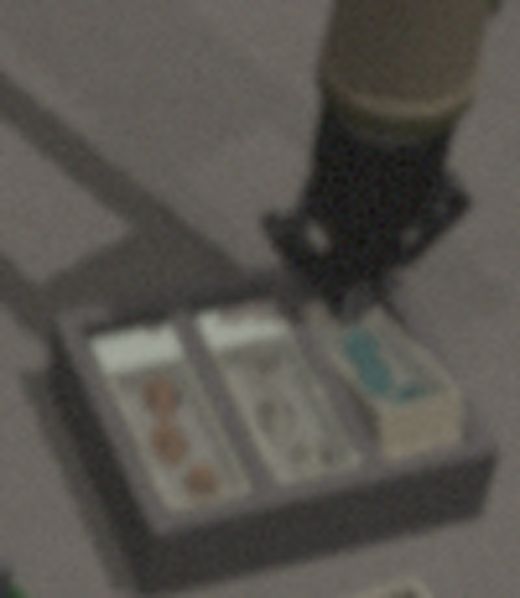

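Request:
step_arm:
  series:
    - [[0, -1.0, 0, 0, 0, 0, 0], [0, -3, 0, 0, 0, 0, 2], [0, -7, 0, 0, 0, 0, 6.5], [0, -11, 0, 0, 0, 0, 6.5], [0, -14, 0, 0, 0, 0, 6.5], [0, -16, 0, 0, 0, 0, 6.5], [0, -16, 0, 0, 0, 0, 6.5], [0, -16, 0, 0, 0, 0, 6.5]]

```text
time_s: 5.25
tool_pos: [0.4895, 0.2699, 0.2048]
orientation: [-1.569, 0.001, 1.651]
contact_force: [-0.3, 0.1, -0.6]
finger_gap: 0.0651
```

```bash
python3 - <<'E'
from h import *
s=r.read_state(); im=r.snapshot("wrist"); cv2.imwrite("pics/w2.png",im[:,:,::-1]); np.save("w2.npy",s,allow_pickle=True)
crop(im,230,130,190,160,4,"pics/w2c.png")
print(s["tool_pos"],s["contact_force"],s["dq"].round(3), s["finger_gap"])
im=r.snapshot("top");crop(im,205,160,90,72,8,"pics/t2.png")
im=r.snapshot("scene");crop(im,390,175,55,65,9,"pics/s3.png")
E
```

```text
[0.48950146 0.26993326 0.20477342] [-0.28093967  0.14041245 -0.63756548] [-0.002  0.009  0.014 -0.001  0.002 -0.001] 0.06506152893467558
```

View pics/w2.png

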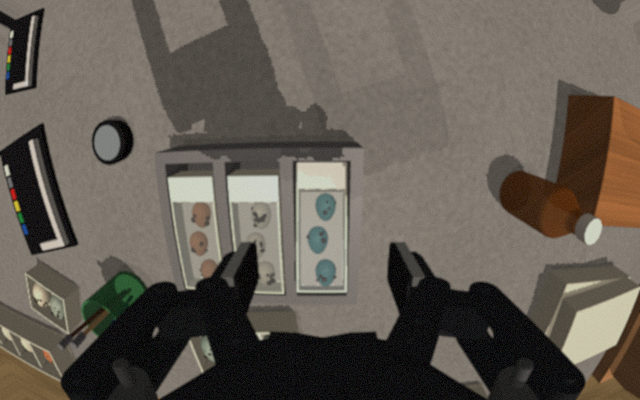

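View pics/w2c.png

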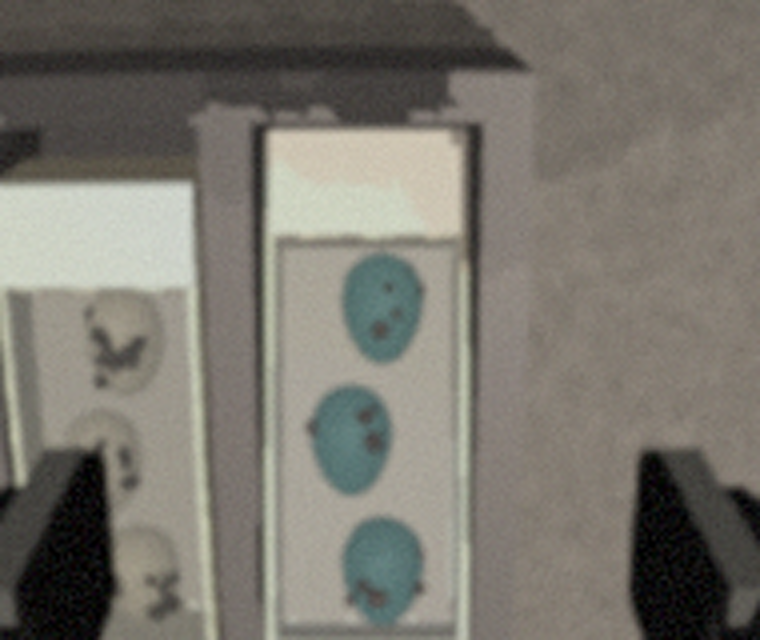

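View pics/t2.png

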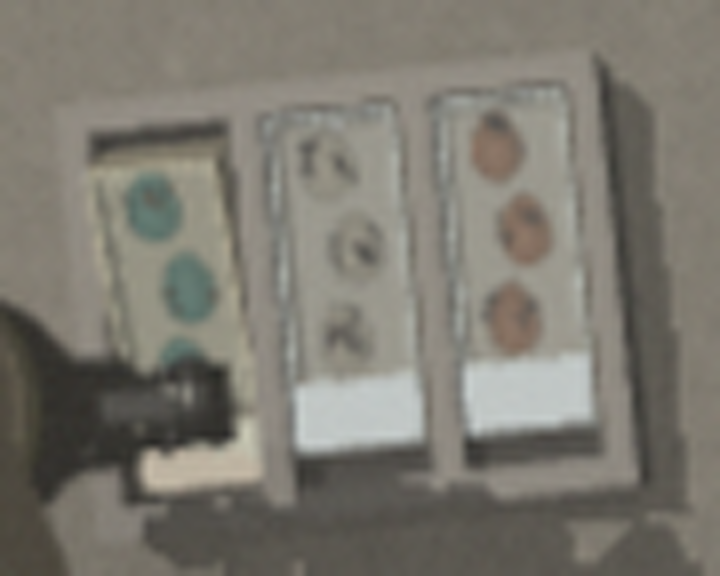

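View pics/s3.png

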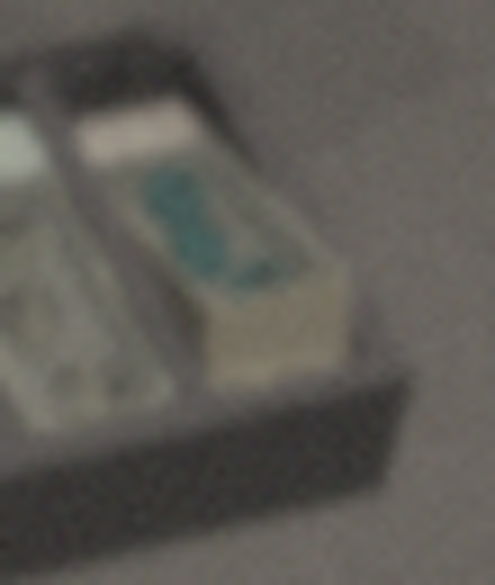

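```bash
python3 - <<'E'
from h import *
s=np.load("w2.npy",allow_pickle=True).item()
im=cv2.imread("pics/w2.png")[:,:,::-1]; crop(im,280,255,80,50,8,"pics/w2d.png")
c=np.array([.5411,.2739]);yaw=.08;a=np.radians(20)
def P(lx,ly,lz,sl=0):
    lx=lx+.003 - sl
    x=lx*np.cos(a)-lz*np.sin(a)-.003; z=.030+lx*np.sin(a)+lz*np.cos(a)
    return np.r_[c+[x*np.cos(yaw)-ly*np.sin(yaw),x*np.sin(yaw)+ly*np.cos(yaw)],z]
for sl in (0,.004,.008):
  print(sl,[w2wpix(s,P(x,y,.034,sl)).round(1).tolist()[0] for x,y in [(-.065,.025),(-.065,-.025),(-.039,.025),(-.039,-.025),(.065,.025),(.065,-.025)]], P(.065,0,.034,sl))
  print('top',[((w2pix("top",P(x,y,.034,sl))[0]-[205,160]+.5)*8-.5).round(0).tolist() for x,y in [(.065,.025),(.065,-.025)]] if 0 else ((w2pix("top",np.array([P(.065,.025,.034,sl),P(.065,-.025,.034,sl)]))-[205,160]+.5)*8-.5).round())
E
```

```text
0 [[346.6, 162.6], [296.9, 162.5], [346.9, 188.3], [296.6, 188.2], [346.6, 292.0], [296.7, 291.9]] [0.59021283 0.27783743 0.08520692]
top [[ 79. 176.]
 [210. 162.]]
0.004 [[346.6, 158.7], [296.9, 158.6], [346.8, 184.3], [296.6, 184.2], [346.7, 288.2], [296.6, 288.1]] [0.58646608 0.27753705 0.08383884]
top [[ 81. 186.]
 [212. 172.]]
0.008 [[346.6, 154.8], [297.0, 154.8], [346.8, 180.3], [296.7, 180.3], [346.7, 284.3], [296.6, 284.2]] [0.58271933 0.27723667 0.08247076]
top [[ 83. 196.]
 [214. 182.]]
```

View pics/w2d.png

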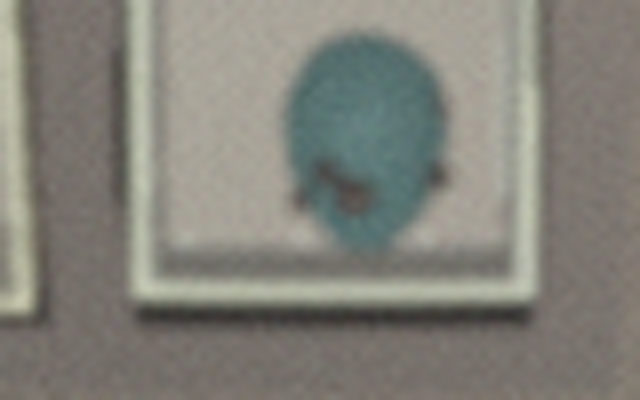

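```bash
python3 - <<'E'
from h import *
delta([.5805,.277,.11],.08); delta([.5805,.277,.066],.08)
E
```

```text
t 5.4 pos [0.4893 0.2699 0.2045] F [ 0.3 -0.4 -0.3] gap 0.0649
delta cm [-0.01  9.42 -9.17] rot [-0.003  0.    -0.001] |d| 13.1 deg 0.2
t 5.4 pos [0.4893 0.2699 0.2045] F [ 0.3 -0.4 -0.3] gap 0.0649
delta cm [-0.   13.82 -9.18] rot [-0.003  0.    -0.001] |d| 16.6 deg 0.2
```

Request:
step_arm:
  series:
    - [[0, 1, -3, 0, 0, 0, 6.5], [0, 3, -6, 0, 0, 0, 6.5], [0, 6, -9.2, 0, 0, 0, 6.5], [0, 9.5, -9.2, 0, 0, 0, 6.5], [0, 11.5, -9.2, 0, 0, 0, 6.5], [0, 12.8, -9.2, 0, 0, 0, 6.5], [0, 12.8, -9.2, 0, 0, 0, 6.5], [0, 12.8, -9.2, 0, 0, 0, 6.5]]

```text
time_s: 6.4
tool_pos: [0.5827, 0.2781, 0.08]
orientation: [-1.573, -0.001, 1.651]
contact_force: [1.8, 0.3, 0.9]
finger_gap: 0.0647
```

```bash
python3 - <<'E'
from h import *
s=r.read_state(); im=r.snapshot("wrist"); cv2.imwrite("pics/w3.png",im[:,:,::-1]); np.save("w3.npy",s,allow_pickle=True)
crop(im,220,100,200,180,4,"pics/w3c.png")
im=r.snapshot("scene");crop(im,360,130,80,110,5.4,"pics/s4.png")
delta([.5805,.277,.066],.08)
E
```

```text
t 6.5 pos [0.5828 0.2781 0.0801] F [ 0.3 -0.1 -0.1] gap 0.0649
delta cm [-0.09  1.41  0.24] rot [0.003 0.    0.001] |d| 1.4 deg 0.2
```

View pics/w3c.png

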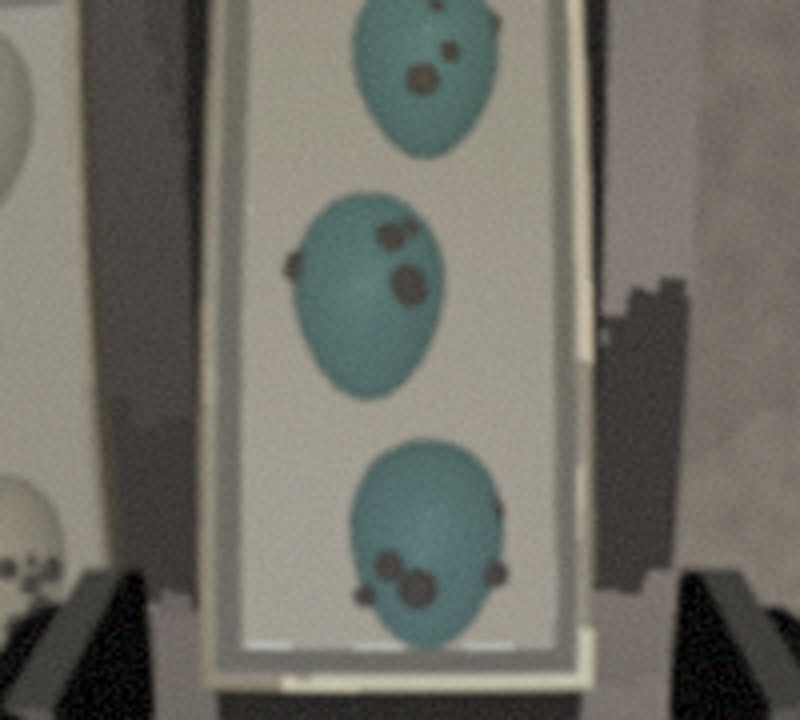

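View pics/s4.png

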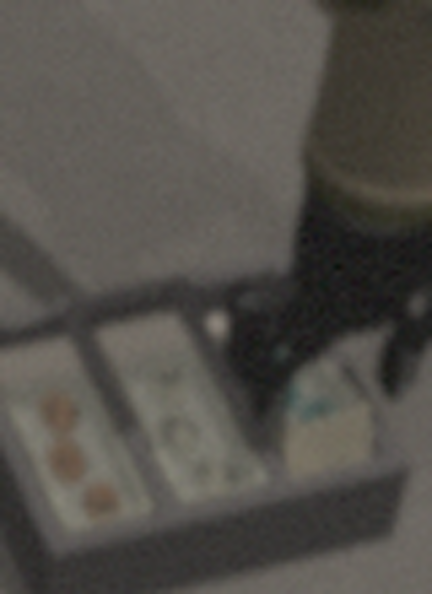

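Request:
step_arm:
  series:
    - [[-0.12, 0.3, 0.2, 0, 0, 0, 6.4], [-0.12, 0.6, 0.2, 0, 0, 0, 6.4], [-0.12, 0.9, 0.2, 0, 0, 0, 6.4], [-0.12, 1.2, 0.2, 0, 0, 0, 6.4], [-0.12, 1.4, 0.2, 0, 0, 0, 6.4], [-0.12, 1.4, 0.2, 0, 0, 0, 6.4], [-0.12, 1.4, 0.2, 0, 0, 0, 6.0], [-0.12, 1.4, 0.2, 0, 0, 0, 5.4]]

```text
time_s: 7.5
tool_pos: [0.5801, 0.2763, 0.0644]
orientation: [-1.571, -0.0, 1.651]
contact_force: [-0.0, -0.4, -0.5]
finger_gap: 0.0539
```

Request:
step_arm:
  series:
    - [[0, 0, 0, 0, 0, 0, 5.2], [0, 0, 0, 0, 0, 0, 5.1], [0, 0, 0, 0, 0, 0, 5.0], [0, 0, 0, 0, 0, 0, 4.8], [0, 0, 0, 0, 0, 0, 4.0], [0, 0, 0, 0, 0, 0, 4], [0, 0, 0, 0, 0, 0, 4], [0, 0, 0, 0, 0, 0, 4]]

```text
time_s: 8.5
tool_pos: [0.5801, 0.2763, 0.0644]
orientation: [-1.571, -0.0, 1.651]
contact_force: [-0.1, 0.4, 4.0]
finger_gap: 0.0483
```

```bash
python3 - <<'E'
from h import *
s=r.read_state(); im=r.snapshot("wrist"); cv2.imwrite("pics/w4.png",im[:,:,::-1]); np.save("w4.npy",s,allow_pickle=True)
im=r.snapshot("scene");crop(im,360,130,80,110,5.4,"pics/s5.png")
print(s["tool_pos"],s["contact_force"],s["finger_gap"])
E
```

```text
[0.58008695 0.27625673 0.06442811] [-0.07853637  0.42163553  4.01676569] 0.048272740718047775
```

View pics/w4.png

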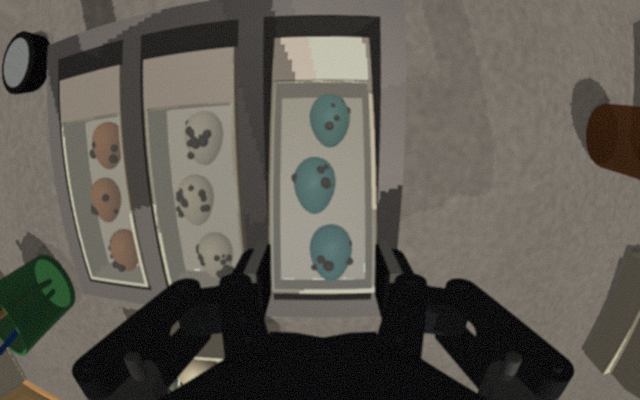

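View pics/s5.png

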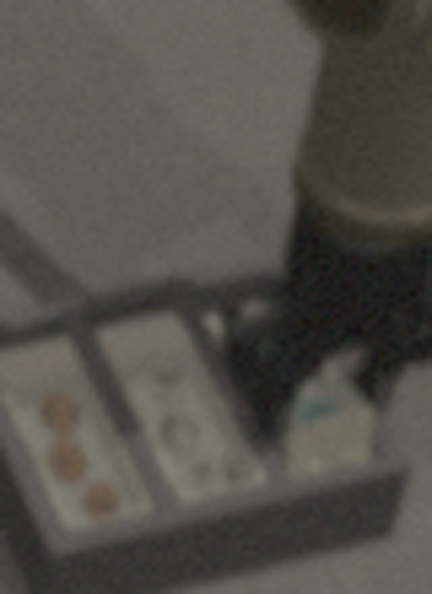

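Request:
step_arm:
  series:
    - [[0, -0.3, 0, 0, 0, 0, 4], [0, -0.8, 0, 0, 0, 0, 4], [0, -1.6, 0, 0, 0, 0, 4], [0, -2.6, 0, 0, 0, 0, 4], [0, -3.8, 0, 0, 0, 0, 4], [0, -5.2, 0, 0, 0, 0, 4], [0, -6.8, 0, 0, 0, 0, 4], [0, -8.5, 0, 0, 0, 0, 4]]

```text
time_s: 9.6
tool_pos: [0.5801, 0.2763, 0.1507]
orientation: [-1.571, -0.0, 1.651]
contact_force: [-0.6, -0.2, -1.3]
finger_gap: 0.0485
```

```bash
python3 - <<'E'
from h import *
s=r.read_state(); im=r.snapshot("wrist"); cv2.imwrite("pics/w5.png",im[:,:,::-1]); np.save("w5.npy",s,allow_pickle=True)
im=r.snapshot("scene");crop(im,340,90,100,150,4,"pics/s6.png")
print(s["tool_pos"],s["contact_force"],s["ft_torque"],s["finger_gap"])
E
```

```text
[0.58005061 0.27627665 0.15066523] [-0.55022991 -0.17960654 -1.33533845] [ 0.06919717 -0.0277262   0.02414952] 0.04852983197019954
```

View pics/w5.png

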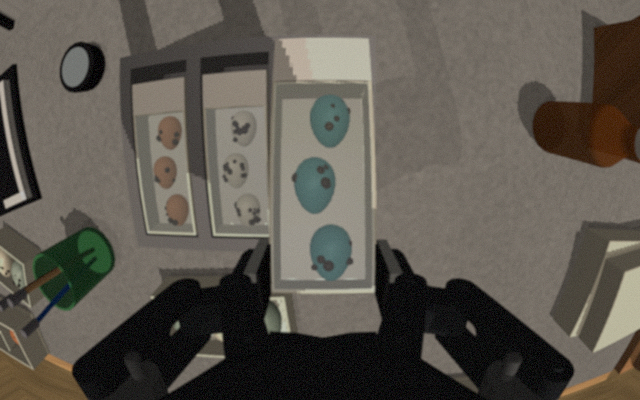

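View pics/s6.png

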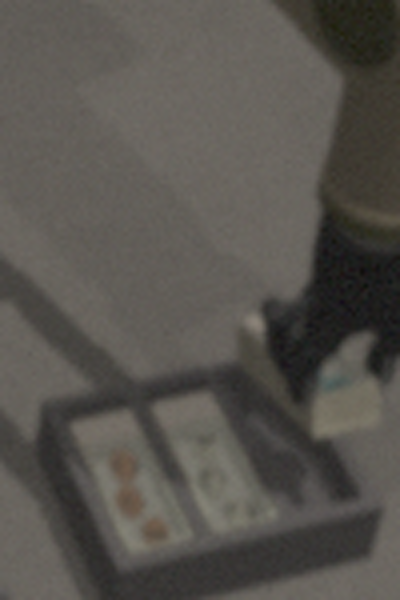

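```bash
python3 - <<'E'
from h import *
im=cv2.imread("pics/w5.png")[:,:,::-1]
crop(im,255,25,135,75,6,"pics/w5a.png")
crop(im,255,230,135,75,6,"pics/w5b.png")
E
```

```text
(no output)
```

View pics/w5a.png

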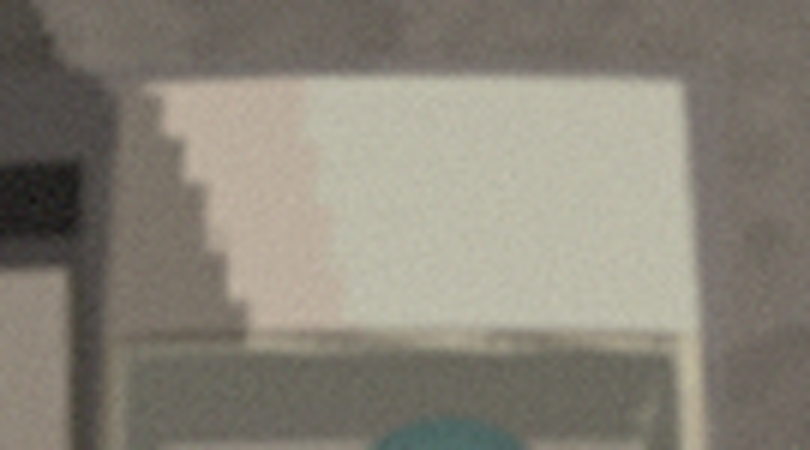

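View pics/w5b.png

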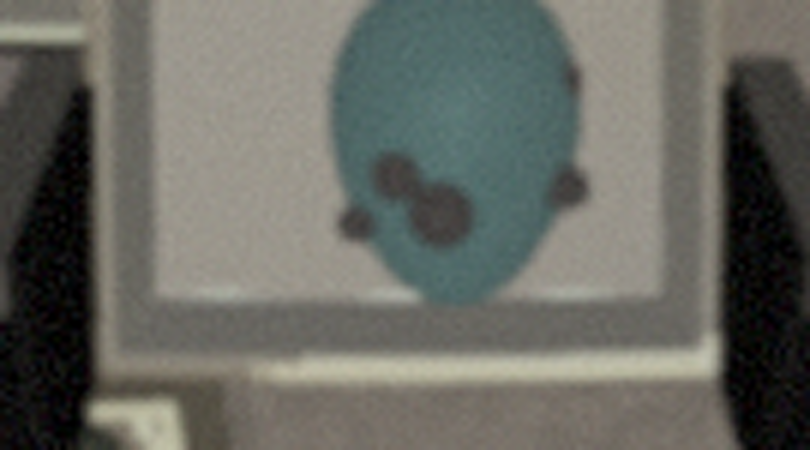

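```bash
cat > inhand.py <<'E'
from h import *
from scipy.optimize import least_squares
def solve(uv,model,s,free_z=True):
    # box pose in the tool frame with base orientation: box x=-tool z, y=tool x, z=-tool y
    p=r.camera_params("wrist");K=p["mtx"];Tc=p["T_tool_cam"]
    B=np.array([[0,1,0],[0,0,-1],[-1,0,0]],float) # columns: box axes in tool frame
    def proj(q):
        Rb=B@R.from_euler('zyx',[q[3],q[4],q[5]]).as_matrix()
        P=model@Rb.T+q[:3]; c=(P-Tc[:3,3])@Tc[:3,:3]
        rho=np.hypot(c[:,0],c[:,1]);th=np.arctan2(rho,-c[:,2])
        return np.c_[K[0,2]+K[0,0]*th*c[:,0]/rho,K[1,2]-K[0,0]*th*c[:,1]/rho]
    f=lambda q:np.r_[(proj(q)-uv).ravel(), q[5]*300, (q[0])*300]
    so=least_squares(f,[0,0,.05,0,-.35,0])
    q=so.x; Rb=B@R.from_euler('zyx',[q[3],q[4],q[5]]).as_matrix()
    print("center tool mm",(q[:3]*1000).round(1),"yaw,pitch,roll deg",np.degrees(q[3:]).round(2),"res px",(proj(q)-uv).round(1).tolist())
    return q[:3],Rb
E
python3 - <<'E'
from inhand import *
s=np.load("w5.npy",allow_pickle=True).item()
off=lambda a,o,k:(np.array(a)+.5)/k-.5+o
uv=np.r_[off([(118,80),(685,78),(105,338),(697,330)],(255,25),6),off([(97,382),(720,378)],(255,230),6)]
M=np.array([(-65,-25,17),(-65,25,17),(-39,-25,17),(-39,25,17),(65,-25,17),(65,25,17)])/1000
c,Rb=solve(uv,M,s)
T=wristT(s);print("world centre",T[:3,:3]@c+T[:3,3]);print("box axes world",(T[:3,:3]@Rb).round(3))
np.savez("box.npz",c=c,Rb=Rb)
print("far top edge tool",(c+Rb@[.065,0,.017])*1000, (c+Rb@[.065,0,-.017])*1000)
E
```

```text
center tool mm [ 0.4 17.5 45.4] yaw,pitch,roll deg [  0.35 -18.56   0.  ] res px [[-0.2, 0.0], [-0.1, -0.2], [-0.5, 0.0], [0.7, 0.8], [-0.5, -0.3], [0.6, -0.2]]
world centre [0.53476366 0.27309033 0.13313171]
box axes world [[ 0.944 -0.086 -0.318]
 [ 0.082  0.996 -0.026]
 [ 0.319 -0.002  0.948]]
far top edge tool [  0.83905154 -19.28845083 -10.80331458] [  0.841846    12.94280837 -21.62671159]
```

```bash
cat > plan.py <<'E'
from h import *
b=np.load("box.npz")
def tcp_for(centre,yaw,pitch_adj=0):
    # tool rotation such that the box is level (+ pitch_adj rad, + = far end lower)
    Rt=R.from_euler('z',yaw).as_matrix()@R.from_euler('y',pitch_adj).as_matrix()@b["Rb"].T
    return np.array(centre)-Rt@b["c"],Rt
def dl(pos,Rt,s=None):
    s=s or r.read_state();T=wristT(s)
    d=T[:3,:3].T@(pos-T[:3,3])*100;w=R.from_matrix(T[:3,:3].T@Rt).as_rotvec()
    print("t",round(s["time_s"],2),"pos",s["tool_pos"].round(4),"F",s["contact_force"].round(1),"gap",round(s["finger_gap"],4))
    print("target",pos.round(4),"delta cm",d.round(2),"rot",w.round(3),"|d|",np.linalg.norm(d).round(1),"deg",np.degrees(np.linalg.norm(w)).round(1)); return d,w
def spot(o,yaw,dx,dy,h):
    c,s=np.cos(yaw),np.sin(yaw);x,y=.015+dx,.025+dy
    return np.array([o[0]+c*x-s*y,o[1]+s*x+c*y,.027+h])
E
python3 - <<'E'
from plan import *
o=(.5483,-.2075);yaw=.286
p,Rt=tcp_for(spot(o,yaw,-.012,-.012,.06),yaw,0.01)
dl(p,Rt)
p2=p.copy();p2=np.array([.58,.10,.24]); dl(p2,Rt)
E
```

```text
t 9.7 pos [0.5816 0.2769 0.1529] F [ 1.4  1.6 -0.4] gap 0.0488
target [ 0.5944 -0.1812  0.0887] delta cm [-45.77   6.35   2.43] rot [ 0.338 -0.198  0.034] |d| 46.3 deg 22.5
t 9.7 pos [0.5816 0.2769 0.1529] F [ 1.4  1.6 -0.4] gap 0.0488
target [0.58 0.1  0.24] delta cm [-17.61  -8.74   1.54] rot [ 0.338 -0.198  0.034] |d| 19.7 deg 22.5
```

Request:
step_arm:
  series:
    - [[-1, -4, 0, 0, 0, 0, 4], [-4, -7.5, 0.2, 0.05, -0.03, 0.005, 4], [-8, -9, 0.5, 0.11, -0.065, 0.01, 4], [-12.5, -9, 0.8, 0.17, -0.1, 0.017, 4], [-17, -9, 1.2, 0.23, -0.14, 0.023, 4], [-21.5, -9, 1.5, 0.29, -0.17, 0.029, 4], [-26, -9, 1.8, 0.338, -0.198, 0.034, 4], [-30, -9, 1.9, 0.338, -0.198, 0.034, 4]]

```text
time_s: 10.7
tool_pos: [0.585, -0.0257, 0.238]
orientation: [-1.229, -0.001, 1.851]
contact_force: [0.9, 0.1, -1.3]
finger_gap: 0.0483
```

```bash
python3 - <<'E'
from plan import *
o=(.5483,-.2075);yaw=.286
p,Rt=tcp_for(spot(o,yaw,-.012,-.012,.06),yaw,0.01)
dl(p,Rt)
p[2]=.20;dl(p,Rt)
E
```

```text
t 10.7 pos [ 0.585  -0.0257  0.238 ] F [ 0.9  0.1 -1.3] gap 0.0483
target [ 0.5944 -0.1812  0.0887] delta cm [-15.21  15.2   -1.79] rot [-0.008  0.001  0.001] |d| 21.6 deg 0.4
t 10.7 pos [ 0.585  -0.0257  0.238 ] F [ 0.9  0.1 -1.3] gap 0.0483
target [ 0.5944 -0.1812  0.2   ] delta cm [-15.2    4.71   1.93] rot [-0.008  0.001  0.001] |d| 16.0 deg 0.4
```

Request:
step_arm:
  series:
    - [[-4, 0.5, 1, 0, 0, 0, 4], [-8, 2, 1.5, 0, 0, 0, 4], [-12, 5, 1.5, 0, 0, 0, 4], [-15, 8, 0.7, 0, 0, 0, 4], [-15, 10.5, -0.1, 0, 0, 0, 4], [-15, 11.3, -0.4, 0, 0, 0, 4], [-15, 11.3, -0.4, 0, 0, 0, 4], [-15, 11.3, -0.4, 0, 0, 0, 4]]

```text
time_s: 11.7
tool_pos: [0.595, -0.1775, 0.133]
orientation: [-1.234, 0.001, 1.852]
contact_force: [0.5, 0.8, -0.5]
finger_gap: 0.0485
```

```bash
python3 - <<'E'
from h import *
s=r.read_state(); im=r.snapshot("wrist"); cv2.imwrite("pics/w6.png",im[:,:,::-1]); np.save("w6.npy",s,allow_pickle=True)
print(s["tool_pos"],s["orientation"],s["contact_force"],s["finger_gap"],s["dq"].round(3))
im=r.snapshot("scene");crop(im,200,130,120,140,4.2,"pics/s7.png")
E
```

```text
[ 0.59500121 -0.17753424  0.13303075] [-1.23364377e+00  1.35303846e-03  1.85175504e+00] [ 0.48624332  0.76397724 -0.46067378] 0.04850130039070267 [ 0.001 -0.006 -0.003  0.    -0.002  0.002]
```

View pics/w6.png

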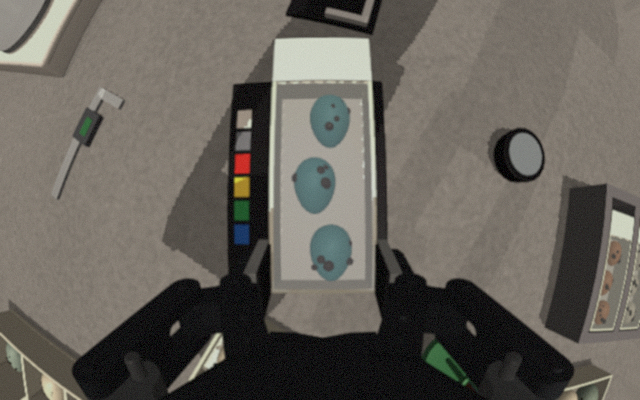

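View pics/s7.png

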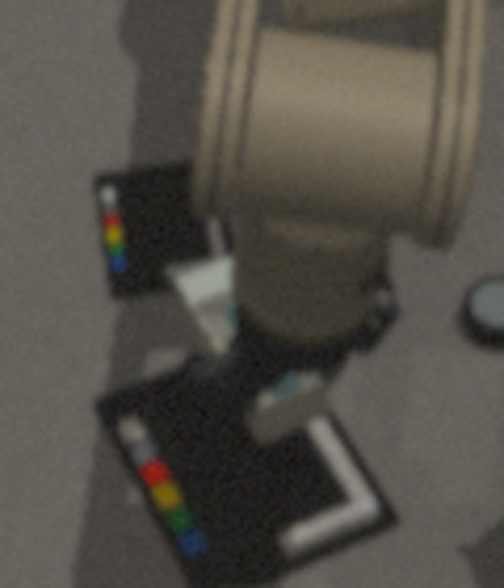

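```bash
python3 - <<'E'
from h import *
im=cv2.imread("pics/w6.png")[:,:,::-1]
crop(im,222,70,180,100,4.4,"pics/w6a.png")
crop(im,222,160,180,100,4.4,"pics/w6b.png")
E
```

```text
(no output)
```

View pics/w6a.png

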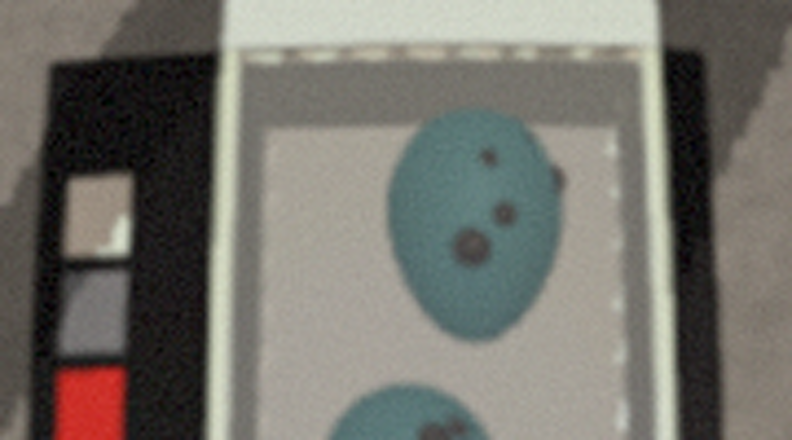

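View pics/w6b.png

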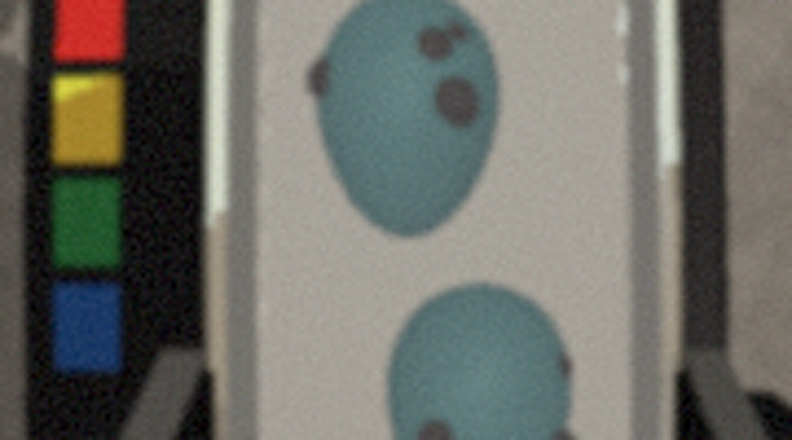

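```bash
python3 - <<'E'
from plan import *
from scipy.optimize import least_squares
s=np.load("w6.npy",allow_pickle=True).item()
f=lambda a,o:(np.array(a)+.5)/4.4-.5+np.array(o)
A=(222,70);B=(222,160)
W=lambda uv:wpix2w(s,uv,.010)[:,:2]
L=W([f((44,150),A),f((33,300),A),f((27,150),B),(f((27,250),B))])
Rr=W([f((711,150),A),f((718,300),A),f((724,130),B),f((728,250),B)])
Bt=W([f((50,65),A),f((210,56),A),f((700,53),A)])
def res(q):
    c,sn=np.cos(q[2]),np.sin(q[2]);loc=lambda P:(P-q[:2])@np.array([[c,-sn],[sn,c]])
    return np.r_[loc(L)[:,1]+.075,loc(Rr)[:,1]-.075,loc(Bt)[:,0]+.1]*1000
so=least_squares(res,[.548,-.2075,.286]);print(so.x,so.fun.round(1))
T=wristT(s)
print("box centre world",T[:3,:3]@b["c"]+T[:3,3],"axes",(T[:3,:3]@b["Rb"]).round(3))
E
```

```text
[ 0.54934855 -0.20569383  0.28802971] [ 0.9  0.4  0.9  1.  -0.6 -0.8 -1.1 -0.7 -0.1  0.2 -0. ]
box centre world [ 0.54814315 -0.1905924   0.131517  ] axes [[ 0.959 -0.283  0.012]
 [ 0.283  0.959  0.005]
 [-0.013 -0.001  1.   ]]
```

```bash
python3 - <<'E'
from plan import *
o=(.549,-.206);yaw=.288
for h in (.030,.006,0):
  p,Rt=tcp_for(spot(o,yaw,-.008,-.008,h),yaw,0.012); dl(p,Rt)
  print("tip corners z",[(p+Rt@[0,y,z])[2].round(4) for y in(0,-.003) for z in(.011,-.011)])
E
```

```text
t 11.8 pos [ 0.595  -0.1776  0.1331] F [-0.2  0.   0. ] gap 0.0489
target [ 0.5977 -0.1746  0.0586] delta cm [ 0.23  6.92 -2.79] rot [-0.001 -0.002 -0.001] |d| 7.5 deg 0.1
tip corners z [np.float64(0.0622), np.float64(0.0549), np.float64(0.065), np.float64(0.0578)]
t 11.8 pos [ 0.595  -0.1776  0.1331] F [-0.2  0.   0. ] gap 0.0489
target [ 0.5977 -0.1746  0.0346] delta cm [ 0.23  9.18 -3.58] rot [-0.001 -0.002 -0.001] |d| 9.9 deg 0.1
tip corners z [np.float64(0.0382), np.float64(0.0309), np.float64(0.041), np.float64(0.0338)]
t 11.8 pos [ 0.595  -0.1776  0.1331] F [-0.2  0.   0. ] gap 0.0489
target [ 0.5977 -0.1746  0.0286] delta cm [ 0.23  9.75 -3.78] rot [-0.001 -0.002 -0.001] |d| 10.5 deg 0.1
tip corners z [np.float64(0.0322), np.float64(0.0249), np.float64(0.035), np.float64(0.0278)]
```

Request:
step_arm:
  series:
    - [[0.1, 2, -0.8, 0, 0, 0, 4], [0.2, 4, -1.6, 0, 0, 0, 4], [0.2, 6, -2.4, 0, 0, 0, 4], [0.2, 7.5, -3.0, 0, 0, 0, 4], [0.2, 8.5, -3.4, 0, 0, 0, 4], [0.2, 9.0, -3.55, 0, 0, 0, 4], [0.2, 9.0, -3.55, 0, 0, 0, 4], [0.2, 9.0, -3.55, 0, 0, 0, 4]]

```text
time_s: 12.8
tool_pos: [0.5975, -0.1752, 0.0357]
orientation: [-1.233, 0.001, 1.851]
contact_force: [-0.3, 0.6, -1.6]
finger_gap: 0.0483
```

```bash
python3 - <<'E'
from plan import *
s=r.read_state(); im=r.snapshot("wrist"); cv2.imwrite("pics/w7.png",im[:,:,::-1]); np.save("w7.npy",s,allow_pickle=True)
o=(.549,-.206);yaw=.288
p,Rt=tcp_for(spot(o,yaw,-.008,-.008,0),yaw,0.012); dl(p,Rt,s)
im=r.snapshot("scene");crop(im,200,150,120,130,4.6,"pics/s8.png")
E
```

```text
t 12.8 pos [ 0.5975 -0.1752  0.0357] F [-0.3  0.6 -1.6] gap 0.0483
target [ 0.5977 -0.1746  0.0286] delta cm [ 0.05  0.66 -0.27] rot [-0.002 -0.002 -0.   ] |d| 0.7 deg 0.2
```

View pics/w7.png

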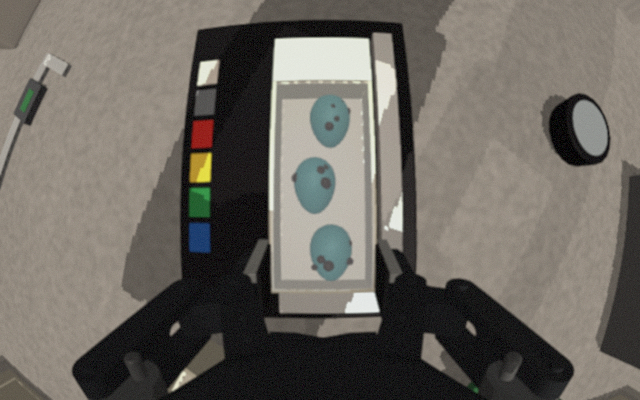

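View pics/s8.png

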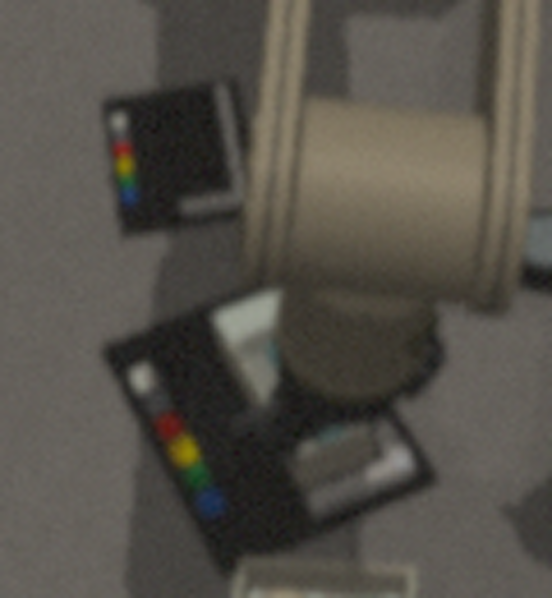

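```bash
python3 - <<'E'
from plan import *
s=np.load("w7.npy",allow_pickle=True).item()
im=cv2.imread("pics/w7.png")[:,:,::-1]
crop(im,350,15,70,70,8,"pics/w7a.png")
crop(im,260,270,130,55,6,"pics/w7b.png")
o=np.array((.549,-.206));yaw=.288
def bp(x,y,z): return np.r_[o+[np.cos(yaw)*x-np.sin(yaw)*y,np.sin(yaw)*x+np.cos(yaw)*y],z]
for n,P in dict(fi=(-.08,.05,.022),fo=(-.08,.062,.022),cor=(-.1,.075,.01),corl=(-.1,-.075,.01),si=(.08,.03,.022),sie=(.08,-.008,.022),so_=(.092,0.03,.022)).items():
    u=w2wpix(s,bp(*P))[0]; print(n,u.round(1),"A",((u-[350,15]+.5)*8-.5).round(),"B",((u-[260,270]+.5)*6-.5).round())
E
```

```text
fi [372.8  34.6] A [186. 160.] B [  679. -1410.]
fo [391.   35.7] A [331. 169.] B [  788. -1404.]
cor [402.8  23.3] A [426.  70.] B [  859. -1477.]
corl [196.2  30.3] A [-1227.   126.] B [ -380. -1436.]
si [346.4 295. ] A [ -25. 2244.] B [521. 153.]
sie [279.4 295. ] A [-561. 2244.] B [119. 153.]
so_ [346.3 314.9] A [ -26. 2402.] B [520. 272.]
```

View pics/w7a.png

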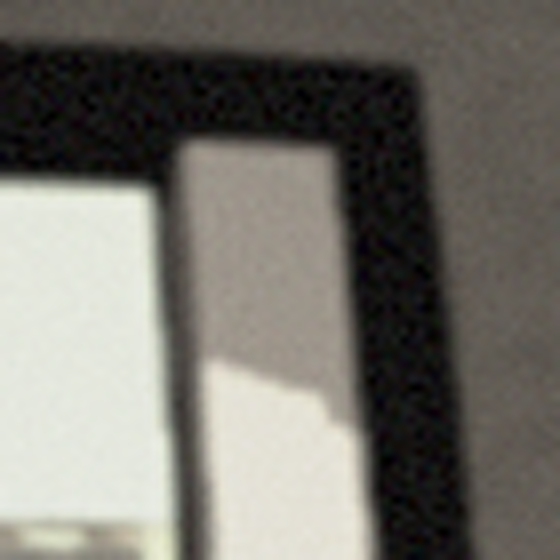

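View pics/w7b.png

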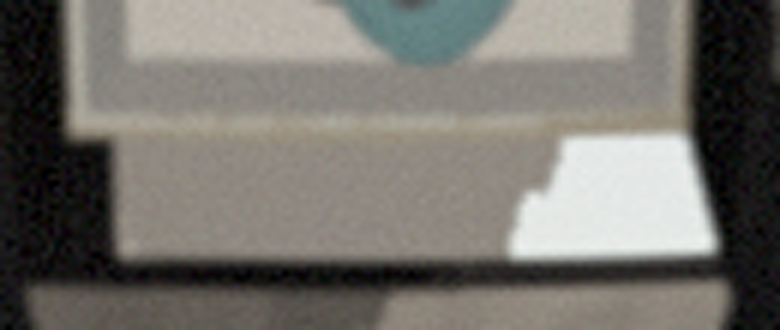

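Request:
step_arm:
  series:
    - [[0, 0.2, -0.07, 0, 0, 0, 4], [0, 0.38, -0.13, 0, 0, 0, 4], [0, 0.5, -0.17, 0, 0, 0, 4], [0, 0.57, -0.19, 0, 0, 0, 4], [0, 0.62, -0.21, 0, 0, 0, 4], [0, 0.66, -0.22, 0, 0, 0, 4], [0, 0.7, -0.23, 0, 0, 0, 4], [0, 0.7, -0.23, 0, 0, 0, 4]]

```text
time_s: 13.9
tool_pos: [0.5969, -0.1749, 0.0287]
orientation: [-1.232, 0.0, 1.851]
contact_force: [-2.1, 2.1, 8.7]
finger_gap: 0.0481
```

Request:
step_arm:
  series:
    - [[0.15, -0.03, -0.1, 0, 0, 0, 4], [0.3, -0.07, -0.19, 0, 0, 0, 4], [0.4, -0.1, -0.28, 0, 0, 0, 4], [0.5, -0.13, -0.38, 0, 0, 0, 4], [0.6, -0.13, -0.38, 0, 0, 0, 4], [0.65, -0.13, -0.38, 0, 0, 0, 4], [0.7, -0.13, -0.38, 0, 0, 0, 4], [0.7, -0.13, -0.38, 0, 0, 0, 4]]

```text
time_s: 14.9
tool_pos: [0.5994, -0.1686, 0.0288]
orientation: [-1.233, 0.003, 1.851]
contact_force: [0.3, -4.3, 5.4]
finger_gap: 0.0485
```

```bash
python3 - <<'E'
from plan import *
s=r.read_state(); im=r.snapshot("wrist"); cv2.imwrite("pics/w8.png",im[:,:,::-1]); np.save("w8.npy",s,allow_pickle=True)
crop(im,260,20,150,100,5,"pics/w8a.png")
crop(im,260,240,130,85,6,"pics/w8b.png")
print("F in board axes",s["contact_force"]@R.from_euler('z',.288).as_matrix())
o=(.549,-.206);yaw=.288
p,Rt=tcp_for(spot(o,yaw,0,0,0),yaw,0.012); dl(p,Rt,s)
E
```

```text
F in board axes [-0.9358128  -4.18171839  5.36684021]
t 14.9 pos [ 0.5994 -0.1686  0.0288] F [ 0.3 -4.3  5.4] gap 0.0485
target [ 0.6031 -0.1647  0.0286] delta cm [ 0.28 -0.14 -0.45] rot [-0.002 -0.003 -0.002] |d| 0.5 deg 0.2
```

View pics/w8a.png

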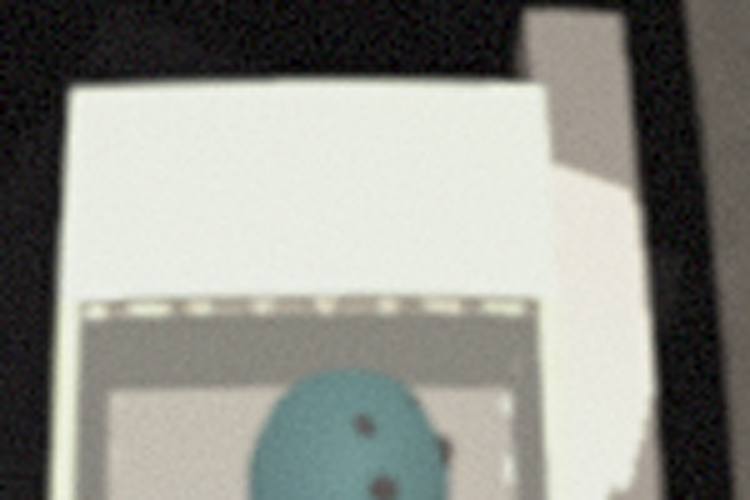

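View pics/w8b.png

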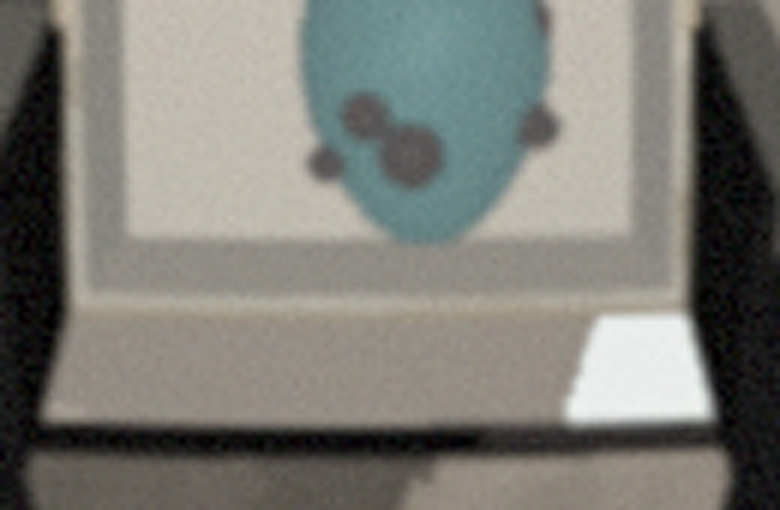

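Request:
step_arm:
  series:
    - [[0.05, -0.02, -0.05, 0, 0, 0, 4], [0.1, -0.03, -0.1, 0, 0, 0, 4], [0.15, -0.05, -0.14, 0, 0, 0, 4], [0.2, -0.07, -0.19, 0, 0, 0, 4], [0.22, -0.07, -0.19, 0, 0, 0, 4], [0.22, -0.07, -0.19, 0, 0, 0, 4], [0.22, -0.07, -0.19, 0, 0, 0, 4], [0.22, -0.07, -0.19, 0, 0, 0, 4]]

```text
time_s: 15.95
tool_pos: [0.6003, -0.166, 0.0288]
orientation: [-1.232, 0.003, 1.851]
contact_force: [-2.2, -3.8, 7.1]
finger_gap: 0.0487
```

```bash
cat > q.py <<'E'
from plan import *
s=r.read_state()
print("F board",(s["contact_force"]@R.from_euler('z',.288).as_matrix()).round(1),"M",(s["ft_torque"]@R.from_euler('z',.288).as_matrix()).round(2))
o=(.549,-.206);yaw=.288
p,Rt=tcp_for(spot(o,yaw,0,0,0),yaw,0.012); dl(p,Rt,s)
E
python3 q.py
```

```text
F board [-3.2 -3.   7.1] M [-0.51  0.89  0.37]
t 15.95 pos [ 0.6003 -0.166   0.0288] F [-2.2 -3.8  7.1] gap 0.0487
target [ 0.6031 -0.1647  0.0286] delta cm [ 0.05 -0.09 -0.3 ] rot [-0.003 -0.003 -0.002] |d| 0.3 deg 0.3
```

Request:
step_arm:
  series:
    - [[0.05, -0.02, -0.05, 0, 0, 0, 4], [0.1, -0.03, -0.1, 0, 0, 0, 4], [0.15, -0.05, -0.14, 0, 0, 0, 4], [0.2, -0.07, -0.19, 0, 0, 0, 4], [0.2, -0.07, -0.19, 0, 0, 0, 4], [0.2, -0.07, -0.19, 0, 0, 0, 4], [0.2, -0.07, -0.19, 0, 0, 0, 4], [0.2, -0.07, -0.19, 0, 0, 0, 4]]

```text
time_s: 16.95
tool_pos: [0.6004, -0.1659, 0.0288]
orientation: [-1.228, 0.005, 1.85]
contact_force: [-8.0, -13.9, 7.5]
finger_gap: 0.0484
```

```bash
python3 q.py
```

```text
F board [-11.6 -11.    7.5] M [-1.65  2.06  1.04]
t 16.95 pos [ 0.6004 -0.1659  0.0288] F [ -8.  -13.9   7.5] gap 0.0484
target [ 0.6031 -0.1647  0.0286] delta cm [ 0.04 -0.08 -0.29] rot [-0.006 -0.004 -0.003] |d| 0.3 deg 0.5
```

```bash
python3 - <<'E'
from plan import *
s=r.read_state(); im=r.snapshot("wrist"); cv2.imwrite("pics/w9.png",im[:,:,::-1]); np.save("w9.npy",s,allow_pickle=True)
crop(im,230,0,200,320,1.8,"pics/w9a.png")
E
```

```text
(no output)
```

View pics/w9a.png

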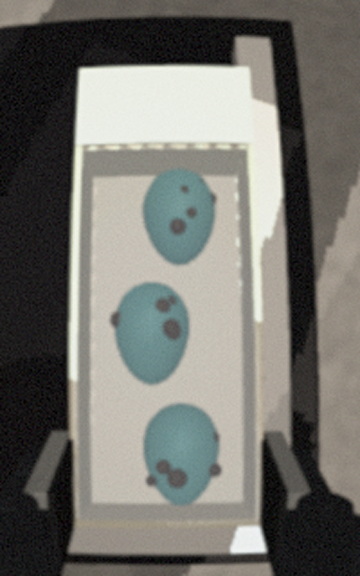

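Request:
step_arm:
  series:
    - [[-0.1, 0.03, 0.1, 0, 0, 0, 4], [-0.1, 0.03, 0.1, 0, 0, 0, 4], [-0.1, 0.03, 0.1, 0, 0, 0, 4.8], [-0.1, 0.03, 0.1, 0, 0, 0, 5.0], [-0.1, 0.03, 0.1, 0, 0, 0, 5.2], [-0.1, 0.03, 0.1, 0, 0, 0, 5.5], [-0.1, 0.03, 0.1, 0, 0, 0, 5.9], [-0.1, 0.03, 0.1, 0, 0, 0, 6.3]]

```text
time_s: 18.0
tool_pos: [0.6005, -0.1628, 0.0272]
orientation: [-1.231, -0.0, 1.851]
contact_force: [0.3, 0.2, 1.1]
finger_gap: 0.0631
```

```bash
python3 q.py; python3 - <<'E'
from plan import *
s=r.read_state(); im=r.snapshot("wrist"); cv2.imwrite("pics/w10.png",im[:,:,::-1]); np.save("w10.npy",s,allow_pickle=True)
crop(im,230,0,200,320,1.8,"pics/w10a.png")
E
```

```text
F board [0.3 0.2 1.1] M [-0.   -0.18 -0.04]
t 18.0 pos [ 0.6005 -0.1628  0.0272] F [0.3 0.2 1.1] gap 0.0631
target [ 0.6031 -0.1647  0.0286] delta cm [-0.25 -0.2  -0.14] rot [-0.003 -0.001  0.001] |d| 0.3 deg 0.2
```

View pics/w10a.png

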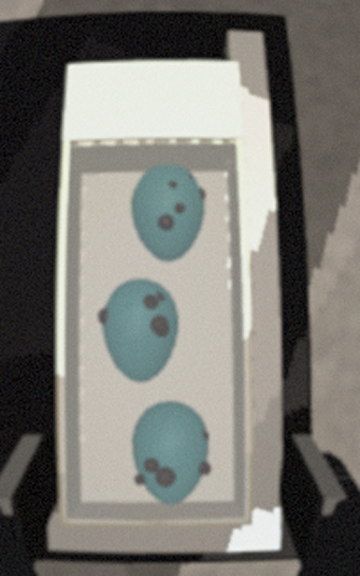

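Request:
step_arm:
  series:
    - [[-0.2, -0.5, 0.2, 0, 0, 0, 6.5], [-0.2, -1.5, 0.5, 0, 0, 0, 6.5], [-0.2, -3.5, 1.2, 0, 0, 0, 6.5], [-0.2, -6, 2.1, 0, 0, 0, 6.5], [-0.2, -9, 3.2, -0.1, 0, 0, 6.5], [-0.2, -12, 6, -0.2, 0, 0, 6], [-0.2, -13, 9, -0.34, 0, 0, 3], [-0.2, -13, 9, -0.34, 0, 0, 0]]

```text
time_s: 19.05
tool_pos: [0.559, -0.1776, 0.1841]
orientation: [-1.576, 0.003, 1.849]
contact_force: [0.0, -0.6, -0.8]
finger_gap: 0.024
```

```bash
python3 - <<'E'
from plan import *
s=r.read_state(); im=r.snapshot("wrist"); cv2.imwrite("pics/w11.png",im[:,:,::-1]); np.save("w11.npy",s,allow_pickle=True)
print(s["tool_pos"],s["orientation"],s["finger_gap"])
im=r.snapshot("top");crop(im,340,150,75,84,7,"pics/t11.png")
E
```

```text
[ 0.55896218 -0.17761806  0.18408155] [-1.5762928   0.0032859   1.84858779] 0.023992489425256395
```

View pics/w11.png

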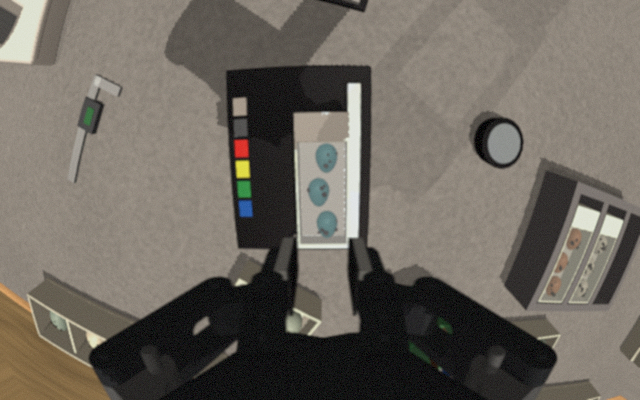

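View pics/t11.png

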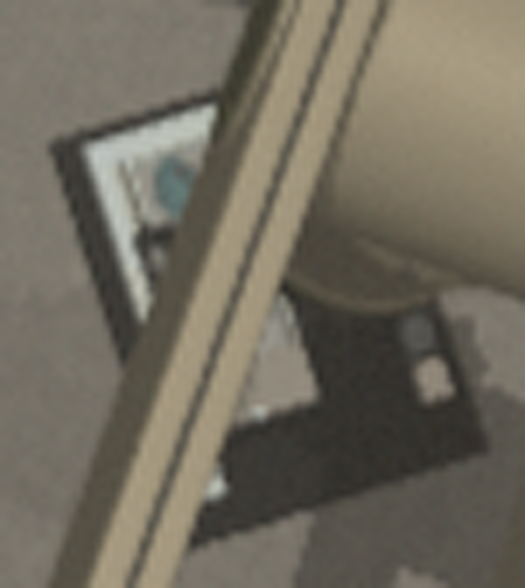

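```bash
python3 - <<'E'
from h import *
delta([.642,-.126,.20],.288)
E
```

```text
t 19.15 pos [ 0.5613 -0.1772  0.1823] F [ 0.1 -0.  -0.4] gap 0.0087
delta cm [ 2.69 -1.75 -9.17] rot [ 0.003 -0.009 -0.002] |d| 9.7 deg 0.5
```

Request:
step_arm:
  series:
    - [[1, -1, -3, 0, 0, 0, 0], [2, -1.8, -6, 0, 0, 0, 0], [2.7, -1.8, -9, 0, -0.01, 0, 0], [2.7, -1.8, -9.2, 0, -0.01, 0, 0], [2.7, -1.8, -9.2, 0, -0.01, 0, 0], [2.7, -1.8, -9.2, 0, -0.01, 0, 0], [2.7, -1.8, -9.2, 0, -0.01, 0, 0], [2.7, -1.8, -9.2, 0, -0.01, 0, 0]]

```text
time_s: 20.15
tool_pos: [0.6419, -0.1257, 0.1983]
orientation: [-1.572, 0.0, 1.86]
contact_force: [0.1, 0.3, -0.7]
finger_gap: -0.0002
```

```bash
python3 - <<'E'
from plan import *
s=r.read_state(); im=r.snapshot("wrist"); cv2.imwrite("pics/w12.png",im[:,:,::-1]); np.save("w12.npy",s,allow_pickle=True)
print(s["tool_pos"],s["orientation"],s["finger_gap"])
crop(im,200,0,200,200,3,"pics/w12a.png")
E
```

```text
[ 0.64188901 -0.12566016  0.19828259] [-1.57177759e+00  2.76806843e-04  1.86033808e+00] -0.0002053464222137536
```

View pics/w12a.png

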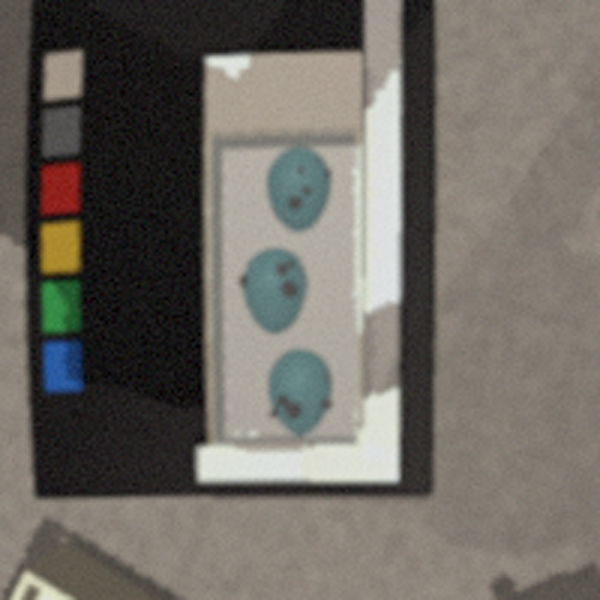

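```bash
python3 - <<'E'
from plan import *
im=cv2.imread("pics/w12.png")[:,:,::-1]
crop(im,260,0,90,75,8,"pics/w12b.png")
crop(im,260,95,90,75,8,"pics/w12c.png")
E
```

```text
(no output)
```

View pics/w12b.png

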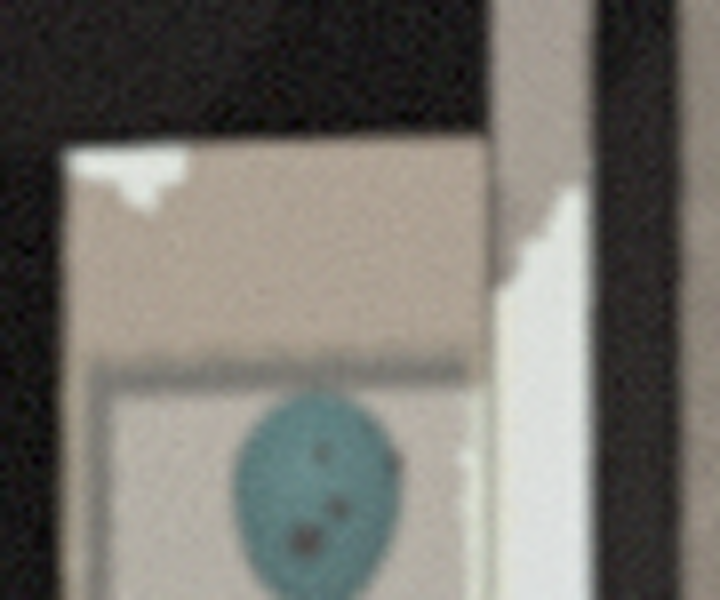

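View pics/w12c.png

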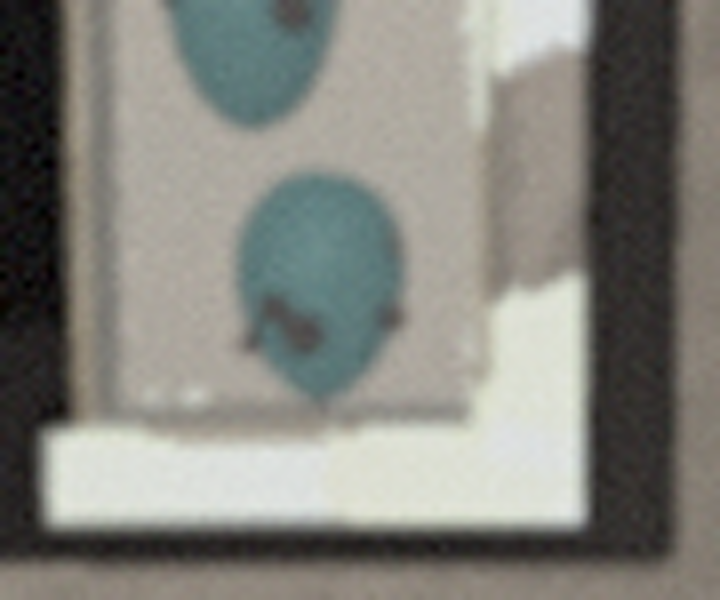

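```bash
python3 - <<'E'
from h import *
delta([.5446,-.2438,.10],.288)
E
```

```text
t 20.2 pos [ 0.6419 -0.1256  0.1983] F [-0.3  0.4 -0.2] gap 0.0003
delta cm [-8.54  9.82 12.71] rot [ 0.001  0.002 -0.   ] |d| 18.2 deg 0.1
```

Request:
step_arm:
  series:
    - [[-2.5, 0, 4, 0, 0, 0, 0], [-5.5, 1, 8, 0, 0, 0, 0], [-8.5, 3, 12, 0, 0, 0, 0], [-8.5, 7, 12.7, 0, 0, 0, 0], [-8.5, 11, 12.7, 0, 0, 0, 0], [-8.5, 14.5, 12.7, 0, 0, 0, 0], [-8.5, 17, 12.7, 0, 0, 0, 0], [-8.5, 17.3, 12.7, 0, 0, 0, 0]]

```text
time_s: 21.2
tool_pos: [0.5431, -0.2422, 0.0228]
orientation: [-1.569, -0.003, 1.861]
contact_force: [-0.8, 0.6, -0.1]
finger_gap: 0.0002
```

Request:
step_arm:
  series:
    - [[0.5, 0, 0, 0, 0, 0, 0], [1.0, 0, 0, 0, 0, 0, 0], [1.3, 0, 0, 0, 0, 0, 0], [1.5, 0, 0, 0, 0, 0, 0], [1.7, 0, 0, 0, 0, 0, 0], [1.8, 0, 0, 0, 0, 0, 0], [1.8, 0, 0, 0, 0, 0, 0], [1.8, 0, 0, 0, 0, 0, 0]]

```text
time_s: 22.2
tool_pos: [0.5398, -0.2258, 0.0249]
orientation: [-1.572, 0.0, 1.861]
contact_force: [-0.4, 0.1, 0.2]
finger_gap: -0.0
```

```bash
python3 q.py
```

```text
F board [-0.4  0.2  0.2] M [0.02 0.03 0.02]
t 22.2 pos [ 0.5398 -0.2258  0.0249] F [-0.4  0.1  0.2] gap -0.0
target [ 0.6031 -0.1647  0.0286] delta cm [ 4.05 -0.36 -7.82] rot [ 0.337  0.008 -0.001] |d| 8.8 deg 19.3
```

Request:
step_arm:
  series:
    - [[0.1, 0, 0, 0, 0, 0, 0], [0.2, 0, 0, 0, 0, 0, 0], [0.3, 0, 0, 0, 0, 0, 0], [0.4, 0, 0, 0, 0, 0, 0], [0.5, 0, 0, 0, 0, 0, 0], [0.6, 0, 0, 0, 0, 0, 0], [0.6, 0, 0, 0, 0, 0, 0], [0.6, 0, 0, 0, 0, 0, 0]]

```text
time_s: 23.2
tool_pos: [0.5392, -0.2234, 0.0268]
orientation: [-1.573, 0.006, 1.86]
contact_force: [-2.0, -13.9, 4.0]
finger_gap: -0.0003
```

```bash
python3 q.py
```

```text
F board [ -5.9 -12.7   4. ] M [-1.87  0.87  0.09]
t 23.2 pos [ 0.5392 -0.2234  0.0268] F [ -2.  -13.9   4. ] gap -0.0003
target [ 0.6031 -0.1647  0.0286] delta cm [ 3.8  -0.19 -7.81] rot [ 0.338  0.007 -0.007] |d| 8.7 deg 19.4
```

Request:
step_arm:
  series:
    - [[-0.6, 0, 0, 0, 0, 0, 0], [-1.2, 0, 0, 0, 0, 0, 0], [-1.8, 0, 0, 0, 0, 0, 0], [-1.8, -2, 0, 0, 0, 0, 0], [-1.8, -5, 0, 0, 0, 0, 0], [-1.8, -6.5, 2, 0, 0, 0, 0], [-1.8, -6.5, 4, 0, 0, 0, 0], [-1.8, -6.5, 4, 0, 0, 0, 0]]

```text
time_s: 24.2
tool_pos: [0.5046, -0.2491, 0.0914]
orientation: [-1.573, 0.001, 1.86]
contact_force: [0.2, 0.2, -0.9]
finger_gap: -0.0004
```

```bash
python3 - <<'E'
from h import *
delta([.4652,-.2047,.023],.288)
E
```

```text
t 24.2 pos [ 0.5046 -0.2491  0.0914] F [ 0.2  0.2 -0.9] gap -0.0004
delta cm [5.38 6.83 2.52] rot [ 0.002  0.001 -0.001] |d| 9.1 deg 0.1
```

Request:
step_arm:
  series:
    - [[2, 0, 2, 0, 0, 0, 0], [5.4, 0, 2.5, 0, 0, 0, 0], [5.4, 3, 2.5, 0, 0, 0, 0], [5.4, 5.5, 2.5, 0, 0, 0, 0], [5.4, 6.8, 2.5, 0, 0, 0, 0], [5.4, 6.8, 2.1, 0, 0, 0, 0], [5.4, 6.8, 1.6, 0, 0, 0, 0], [5.4, 6.8, 1.1, 0, 0, 0, 0]]

```text
time_s: 25.2
tool_pos: [0.4803, -0.2005, 0.0231]
orientation: [-1.573, 0.002, 1.861]
contact_force: [-0.8, 1.1, -0.0]
finger_gap: 0.0001
```

```bash
python3 q.py
```

```text
F board [-0.4  1.2 -0. ] M [ 0.06  0.04 -0.03]
t 25.2 pos [ 0.4803 -0.2005  0.0231] F [-0.8  1.1 -0. ] gap 0.0001
target [ 0.6031 -0.1647  0.0286] delta cm [ -0.08  -0.51 -12.8 ] rot [ 0.338  0.008 -0.003] |d| 12.8 deg 19.4
```

Request:
step_arm:
  series:
    - [[0, 0, -0.1, 0, 0, 0, 0], [0, 0, -0.2, 0, 0, 0, 0], [0, 0, -0.3, 0, 0, 0, 0], [0, 0, -0.4, 0, 0, 0, 0], [0, 0, -0.5, 0, 0, 0, 0], [0, 0, -0.55, 0, 0, 0, 0], [0, 0, -0.55, 0, 0, 0, 0], [0, 0, -0.55, 0, 0, 0, 0]]

```text
time_s: 26.2
tool_pos: [0.4826, -0.199, 0.0219]
orientation: [-1.569, -0.0, 1.861]
contact_force: [-10.1, -2.1, 6.8]
finger_gap: 0.0002
```

```bash
python3 q.py
```

```text
F board [-10.3   0.8   6.8] M [ 0.    1.59 -0.06]
t 26.2 pos [ 0.4826 -0.199   0.0219] F [-10.1  -2.1   6.8] gap 0.0002
target [ 0.6031 -0.1647  0.0286] delta cm [ -0.15  -0.7  -12.53] rot [ 0.334  0.008 -0.001] |d| 12.6 deg 19.1
```

Request:
step_arm:
  series:
    - [[0, 0, 0.5, 0, 0, 0, 0], [0, 0, 1.2, 0, 0, 0, 0], [0, -1, 1.8, 0, 0, 0, 0], [0, -4, 1.8, 0, 0, 0, 0], [0, -8, 1.5, 0, 0, 0, 0], [0, -13, 0, 0, 0, 0, 0], [0, -17, -3, 0, 0, 0, 0], [0, -17.5, -7, 0, 0, 0, 0]]

```text
time_s: 27.2
tool_pos: [0.5537, -0.1797, 0.2029]
orientation: [-1.578, 0.006, 1.86]
contact_force: [-0.1, -0.4, -0.8]
finger_gap: 0.0002
```

```bash
python3 - <<'E'
from h import *
delta([.642,-.126,.20],.288)
E
```

```text
t 27.2 pos [ 0.5537 -0.1797  0.2029] F [-0.1 -0.4 -0.8] gap 0.0002
delta cm [ 2.63  0.35 -9.99] rot [ 0.007  0.001 -0.006] |d| 10.3 deg 0.5
```

Request:
step_arm:
  series:
    - [[1, 0, -3, 0, 0, 0, 0], [2, 0, -6, 0, 0, 0, 0], [2.6, 0.2, -8.5, 0, 0, 0, 0], [2.6, 0.2, -8.7, 0, 0, 0, 0], [2.6, 0.2, -8.7, 0, 0, 0, 0], [2.6, 0.2, -8.7, 0, 0, 0, 0], [2.6, 0.2, -8.7, 0, 0, 0, 0], [2.6, 0.2, -8.7, 0, 0, 0, 0]]

```text
time_s: 28.2
tool_pos: [0.6268, -0.1291, 0.1952]
orientation: [-1.572, 0.0, 1.86]
contact_force: [-0.2, -0.1, 0.7]
finger_gap: 0.0001
```

```bash
python3 - <<'E'
from plan import *
s=r.read_state(); im=r.snapshot("wrist"); cv2.imwrite("pics/w13.png",im[:,:,::-1])
print(s["tool_pos"],s["contact_force"])
crop(im,255,0,100,180,3.3,"pics/w13a.png")
im=r.snapshot("scene"); cv2.imwrite("pics/s13.png",im[:,:,::-1])
E
```

```text
[ 0.62676831 -0.12907678  0.19522598] [-0.24708769 -0.09649461  0.65483547]
```

View pics/w13a.png

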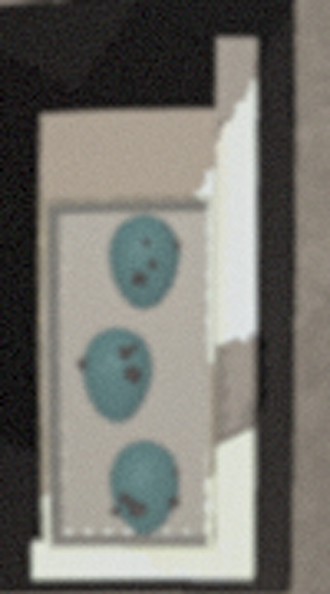

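View pics/s13.png

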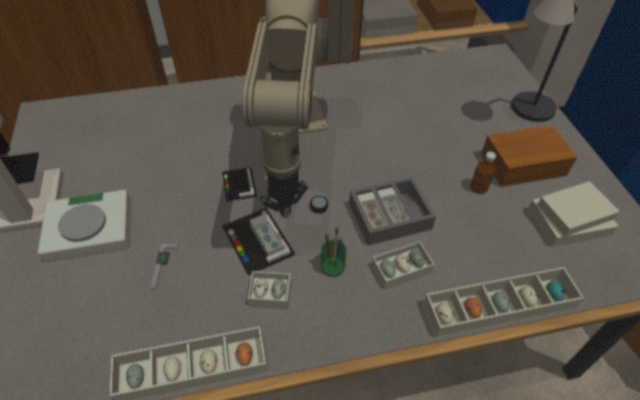

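The wrist view shows no visible gap along the long fence (crop column about 215) or at the short fence (crop row about 540). The scene view shows the other two boxes in their pockets and nothing else moved.

```bash
python3 -c "
from rig import r
print(r.finish_job())"
```

```text
the job is handed in; nothing more can be done
None
```

The blue-green box is on the larger black photo board, lying flat and right way up. Its long side is against the long fence and its end is against the short one. I handed the job in at about 28 s of the 69 s allowed.

I pressed the white-strip end down until the box tipped (about 37 N on the closed fingertips, more than the few N needed). I then pinched the raised end, lifted the box straight up, levelled it in the air and set it down softly with about 9 N of contact. I slid it into the corner until both fences pushed back with about 11 N, then let go and backed off. After that I gave it one light push from the side (about 13 N) and one from the strip end (about 10 N), and it was firm against both fences.

- **Last checks:** In the final wrist picture neither seam shows a gap. Before those pushes the gap at the strip end looked like at most 0.8 mm. The scene picture shows the other two boxes in their pockets and everything else where it was. The arm was touching nothing.
- **Disagreements:** The top and wrist cameras differed by about 3 mm on where the carrier was, so I used the wrist camera for the grasp. The wrist camera's own readings of the board differed by about 2 mm along its length, so I let contact with the fences settle the final position.

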